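Load the box-painting jig and right the paint bottles

TASK

Get the painting station ready for the next batch: draw the keeper bar of the jig back, seat every black box case flat and fully home in a pocket of its own, and then slide the keeper bar shut over their tongues. Also stand every knocked-over paint bottle back on its base in the bottle lane, so that all the bottles there are upright between the lips, without disturbing the brush pot, the pipe offcut or the can.

Things in the scene. Friction and masses are not known exactly. Their poses are not given: they have to be found in the camera images.
- jig: painting jig fixed to the bench: x -45 to +77 mm, 330 mm wide (y), plywood top 15 mm above the bench, with four T-shaped pockets 7 mm deep, 80 mm apart along y, that fit a case's foot with 1.5 mm of play all round, tongue towards +x. Origin: on the bench, under the middle of the line of pocket centres; x points (to the right seen from the robot) to the side with the keeper bar, z up
- pocket0 (a point): pocket at y = -120 mm of the jig: point on the pocket floor, 8 mm above the bench, in the middle of its 55 mm square part; axes as the jig's. A seated case has its origin here and its x along this x; its foot stands 3 mm out of the plywood
- pocket1 (a point): pocket at y = -40 mm of the jig: point on the pocket floor, 8 mm above the bench, in the middle of its 55 mm square part; axes as the jig's. A seated case has its origin here and its x along this x; its foot stands 3 mm out of the plywood
- pocket2 (a point): pocket at y = 40 mm of the jig: point on the pocket floor, 8 mm above the bench, in the middle of its 55 mm square part; axes as the jig's. A seated case has its origin here and its x along this x; its foot stands 3 mm out of the plywood
- pocket3 (a point): pocket at y = 120 mm of the jig: point on the pocket floor, 8 mm above the bench, in the middle of its 55 mm square part; axes as the jig's. A seated case has its origin here and its x along this x; its foot stands 3 mm out of the plywood
- keeper (a joint): aluminium keeper bar (20 mm deep, 300 mm long, 8 mm thick) that slides along the jig's x, 4.5 mm above the plywood. 0 = shut: pocket-side edge at jig x = 30 mm, 1.5 mm above the seated tongues; 0.022 m = fully drawn back (to +x), that edge at x = 52 mm, clear of the pockets. About 2.5 N of friction; stays where left; a case not down in its pocket blocks it
- keeper_grip (a point): point in the keeper's upright red handle, a block 14 mm (x) by 26 mm (y) standing on the middle of the bar, from 18 mm below this point (top of the bar) to 12 mm above it. Axes as the jig's; moves with the bar
- case0: black box case, 70 g, 46 mm high: a 36 mm cube centred on a 52 x 52 x 10 mm square foot, from whose +x side a tongue 30 mm wide (y) and 10 mm thick sticks out 15 mm (to x = +41 mm). Origin: centre of the square's underside; z up, x to the tongue. Starts flat on the bench, any way round; may be absent (3 or 4 are there)
- case1: black box case, 70 g, 46 mm high: a 36 mm cube centred on a 52 x 52 x 10 mm square foot, from whose +x side a tongue 30 mm wide (y) and 10 mm thick sticks out 15 mm (to x = +41 mm). Origin: centre of the square's underside; z up, x to the tongue. Starts flat on the bench, any way round; may be absent (3 or 4 are there)
- case2: black box case, 70 g, 46 mm high: a 36 mm cube centred on a 52 x 52 x 10 mm square foot, from whose +x side a tongue 30 mm wide (y) and 10 mm thick sticks out 15 mm (to x = +41 mm). Origin: centre of the square's underside; z up, x to the tongue. Starts flat on the bench, any way round; may be absent (3 or 4 are there)
- case3: black box case, 70 g, 46 mm high: a 36 mm cube centred on a 52 x 52 x 10 mm square foot, from whose +x side a tongue 30 mm wide (y) and 10 mm thick sticks out 15 mm (to x = +41 mm). Origin: centre of the square's underside; z up, x to the tongue. Starts flat on the bench, any way round; may be absent (3 or 4 are there)
- lane: aluminium bottle lane fixed to the bench: 3 mm floor, 310 mm long (x), 62 mm wide (y), with lips all round to 8 mm above the bench, 54 mm clear between the long lips. Origin: on the bench under its centre; x along the lane. A bottle standing in it has its origin 27 mm above the bench
- bottle0: paint bottle, about 90 g, 90 mm tall: dark round body 40 mm in diameter over the lower 48 mm, a short shoulder, then a white cap 22 mm in diameter over the top 38 mm. Origin: on its axis, 24 mm above its base; z points to the cap. Starts standing in the lane
- bottle1: paint bottle, about 90 g, 90 mm tall: dark round body 40 mm in diameter over the lower 48 mm, a short shoulder, then a white cap 22 mm in diameter over the top 38 mm. Origin: on its axis, 24 mm above its base; z points to the cap. Starts lying across the lane, body between the lips, cap out over one lip; may be absent (2 or 3 of bottle1 to bottle3 are there)
- bottle2: paint bottle, about 90 g, 90 mm tall: dark round body 40 mm in diameter over the lower 48 mm, a short shoulder, then a white cap 22 mm in diameter over the top 38 mm. Origin: on its axis, 24 mm above its base; z points to the cap. Starts lying across the lane, body between the lips, cap out over one lip; may be absent (2 or 3 of bottle1 to bottle3 are there)
- bottle3: paint bottle, about 90 g, 90 mm tall: dark round body 40 mm in diameter over the lower 48 mm, a short shoulder, then a white cap 22 mm in diameter over the top 38 mm. Origin: on its axis, 24 mm above its base; z points to the cap. Starts lying across the lane, body between the lips, cap out over one lip; may be absent (2 or 3 of bottle1 to bottle3 are there)
- bottle4: paint bottle, about 90 g, 90 mm tall: dark round body 40 mm in diameter over the lower 48 mm, a short shoulder, then a white cap 22 mm in diameter over the top 38 mm. Origin: on its axis, 24 mm above its base; z points to the cap. Starts standing in the lane
- brush_pot: green pot of brushes, 72 mm in diameter, pot 85 mm high, brushes to 200 mm; not part of the job. Origin: centre of its underside
- pipe_offcut: grey plastic pipe offcut standing on end, 84 mm in diameter, 60 mm high; not part of the job. Origin: centre of its underside
- thinner_can: closed can, 64 mm in diameter, 110 mm high; not part of the job. Origin: centre of its underside
Mind the look-alikes: they are no part of the job. What is shaped like the case0 but green, purple or red is not meant.

How it is judged:
By the outcome, as a careful person would: the job done as asked, in the order asked, and still so for the second after the job is handed in, with the robot touching nothing.
Of case0, case1, case2, case3 only 3 to 4 are there at a start; the rules pass over those that are not, and their reading is None.
Of bottle1, bottle2, bottle3 only 2 to 3 are there at a start; the rules pass over those that are not, and their reading is None.
At some moment in a run one of case0, case1, case2, case3 may be knocked a few centimetres aside while the robot is not near it.
Once in a run the grip may slacken for a moment while it holds something.
It also fails if it takes over 208 s, if anything falls off the work surface, if the arm or the gripper's body presses on something with over 40 N, if the wrist force passes 120 N, or if a joint passes its speed limit or range.

ROBOT

A 6-joint arm with a two-finger parallel gripper is mounted at the origin on the work surface. World frame = base frame: x ahead of the robot, y to its left, z up, the work surface at z = 0. Lengths are in m, angles in rad, forces in N, time in s.
With the tool pointing down it reaches from about 0.3 to 0.85 m from the base axis. Payload 4.2 kg.
Tool frame: the origin (TCP) lies at the very end of the fingers, on their centre line; the grasp point (between the pads) lies 19 mm behind it; z points along the fingers, y is the line along which they close (so a half turn about z gives the same grasp; the last joint's range is limited). The gripper opens to 91 mm and grips with 3 to 60 N. Pads are 32 mm wide; open, the fingers measure 118 mm over their backs; the gripper's body (76 mm by 178 mm) begins 60 mm behind the grasp point.
Start: joints at [-1.282, 0.32, 1.565, -0, 1.257, -0.02], TCP at [0.175, -0.548, 0.214] pointing down, gripper open.
Joint ranges: [-3.11, 3.11], [-0.84, 2.01], [0.21, 2.61], [-1.34, 4.49], [0.05, 2.63], [-2.56, 2.56]. Speed limits (rad/s): [2.57, 2.57, 3.14, 3.14, 3.14, 3.14].

INTERFACE

Orientations are given as [roll, pitch, yaw] about the fixed x, y, z axes, in that order (R = Rz(yaw) Ry(pitch) Rx(roll)).
In Python, from plant import bot, imaging gives the robot as it stands.
- The arm moves only by the shell command python3 -m pendant 'ROWS' [FORCE]. ROWS is JSON, a list of rows, each a list of 7 numbers: the opening, from -1 (shut) to 1 (fully open), then the shift along the tool's x, y, z as a fraction of full scale, then the turn, a rotation vector about the tool's x, y, z as a fraction of full scale. A call has 1 to 20 rows; each row shifts and turns the commanded pose from where the row before left it, along the tool's axes as they then stand; what a row does not reach is not made up. Full scale, the value 1, is 0.4 m for a shift and 180 degrees for a turn. A row lasts 1/8 s, in which the tool goes at most 62.5 mm and 10.7 degrees, less where a joint would pass 70% of its speed; a pose out of reach is approached as far as the arm can. A call with a number of a shift or a turn outside -1 to 1 is refused whole. A call with a gripper value outside its range is refused whole. The fingers move at their own pace and stop on an object; FORCE is the grip in N (left out, the last holds). Time passes only in rows, so rows that do not move let the fingers close. It gives the time, the measured TCP pose, the force, the opening and the grip force at its end, in the units of the state.
- bot.get_obs(): the state, without advancing time (a new reading comes with each control period).
- imaging.get_image(name): name is "scene" or "side" or "wrist"; returns a dict with "img" (384x512x3 uint8, red, green, blue), "fx", "fy", "cx", "cy" (pixels), "dist" ([k1, k2, p1, p2, k3] as OpenCV has them; the pictures are not rectified), "origin" and "orientation" of the camera in the world. Camera axes: x right, y down, z forward; pixel columns grow to the right and rows downward; lengths in m; the calibration is good to about 2 mm. A picture is of the moment at which its call begins. There is no depth.
- bot.sign_off(): hands the job in; it is judged then, once.
The state is a dict: "clock": time; "q": joint angles; "joint_vel": joint speeds; "joint_torque": joint torques, N m; "tool_pos": TCP position; "tcp_rot": TCP orientation; "wrist_force": force on the tool from outside, world axes, zero at the start; "wrist_torque": the same for the moment, N m; "width": finger opening in m; "grip_force": force on a finger pad.
Only numpy, scipy, OpenCV 4.12 (cv2) and the standard library are available. Lean on these libraries where they do the work, as an engineer would, in place of code of your own. Each camera call takes 0.05 s, during which the arm holds its last target. There are 200 camera calls.

## Working session

There is one attempt and no reset: what is moved stays moved. The work goes in short steps, Python scripts to look and compute and a shell command to move; the robot and the scene stay as the last step left them, time stands still between calls to the robot, and variables do not carry over. Pictures are saved under pics/ and viewed, at most 14 in all, crops included, and the job is handed in when it is done.

```bash
ls; mkdir -p pics
python3 - <<'E'
from plant import bot, imaging
import cv2
for n in ["scene","side"]:
    d=imaging.get_image(n); cv2.imwrite(f"pics/{n}0.png",cv2.resize(d["img"][:,:,::-1],(800,600),interpolation=cv2.INTER_CUBIC))
    print(n,d["fx"],d["fy"],d["cx"],d["cy"],d["dist"],d["origin"],d["orientation"])
print(bot.get_obs())
E
```

```text
pics
scene 364.1800500582721 364.1800500582721 255.53006732437768 188.21756811529352 [-0.05076345  0.          0.          0.          0.        ] [0.90535114 0.59616127 0.92824011] [-2.42032876  0.01501931  2.55601624]
side 395.045762601315 395.045762601315 257.14134105005314 183.03262385282326 [-0.09765134  0.          0.          0.          0.        ] [ 0.27946376 -1.05018614  1.04528314] [-2.34160893  0.01627626 -0.24281399]
{'clock': 0.1, 'q': array([-1.28198368e+00,  3.20206580e-01,  1.56555349e+00, -2.53072414e-05,
        1.25737051e+00, -2.00103288e-02]), 'joint_vel': array([ 0.00149454, -0.00168863, -0.00360659,  0.00158785, -0.00018996,
        0.00057235]), 'joint_torque': array([-1.44338405e-04, -4.13331449e+01, -2.32510847e+01,  7.28241820e-02,
        4.21863911e-02, -5.81890777e-05]), 'tool_pos': array([ 0.17462482, -0.54737576,  0.213218  ]), 'tcp_rot': array([-3.14005456e+00, -6.71469063e-06,  3.08830793e-01]), 'wrist_force': array([-0.63478705,  1.01622972,  0.24993985]), 'wrist_torque': array([ 0.037044  , -0.03445406,  0.07856764]), 'grip_force': 0.0, 'width': 0.0914575575883012}
```

View pics/scene0.png

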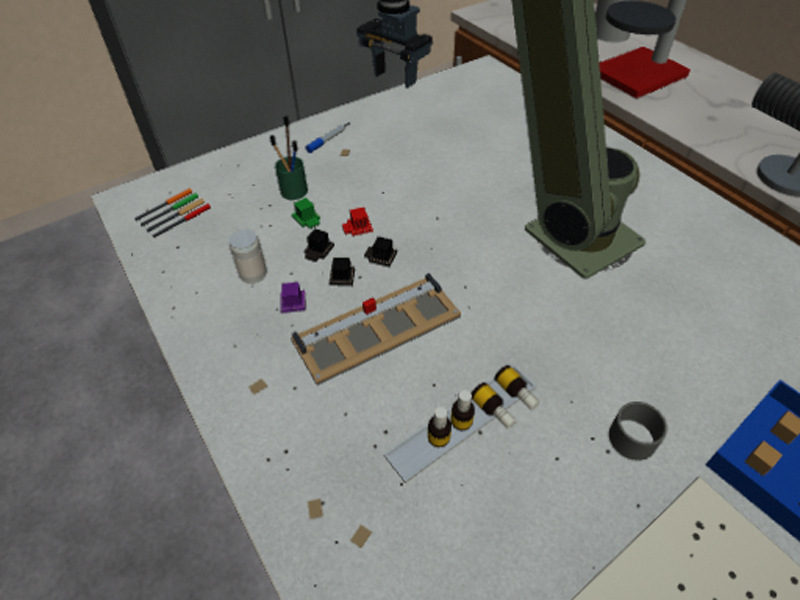

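View pics/side0.png

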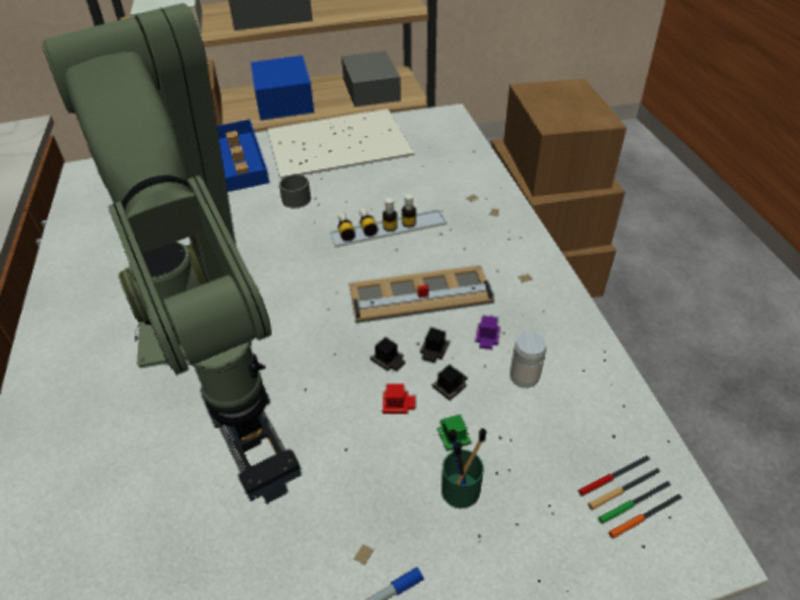

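Candidates (800x600 scene px): black cases at (318,244), (342,271), (381,250). Look-alikes to leave alone are green (306,212), red (358,221) and purple (292,297). The red keeper handle is at (369,306). Lying bottles are at (490,400) and (515,385), and standing ones at (440,428) and (463,410). I choose the three black cases and will check them in a close crop.

```bash
cat > h.py <<'E'
import numpy as np, cv2
from scipy.spatial.transform import Rotation as Ro
from plant import bot, imaging
def grab(n):
    d=imaging.get_image(n); d["K"]=np.array([[d["fx"],0,d["cx"]],[0,d["fy"],d["cy"]],[0,0,1]])
    d["R"]=Ro.from_euler("xyz",d["orientation"]).as_matrix(); d["bgr"]=d["img"][:,:,::-1].copy()
    d["hsv"]=cv2.cvtColor(d["img"],cv2.COLOR_RGB2HSV); return d
def rays(d,uv):
    p=cv2.undistortPoints(np.array(uv,float).reshape(-1,1,2),d["K"],np.array(d["dist"],float)).reshape(-1,2)
    return np.c_[p,np.ones(len(p))]@d["R"].T
def plane(d,uv,z):
    r=rays(d,uv); o=np.array(d["origin"]); return o+r*((z-o[2])/r[:,2])[:,None]
def proj(d,P):
    P=(np.array(P,float).reshape(-1,3)-d["origin"])@d["R"]
    return cv2.projectPoints(P,np.zeros(3),np.zeros(3),d["K"],np.array(d["dist"],float))[0].reshape(-1,2)
def tri(ds,uvs):
    A=np.zeros((3,3));b=np.zeros(3)
    for d,uv in zip(ds,uvs):
        r=rays(d,[uv])[0];r/=np.linalg.norm(r);M=np.eye(3)-np.outer(r,r);A+=M;b+=M@d["origin"]
    return np.linalg.solve(A,b)
def blobs(mask,lo=30,hi=1e9):
    n,l,s,c=cv2.connectedComponentsWithStats(mask.astype(np.uint8))
    return [(c[i],s[i],l==i) for i in range(1,n) if lo<s[i][4]<hi]
E
python3 - <<'E'
from h import *
S=grab("scene");D=grab("side")
def crop(d,x,y,w,h,k): return cv2.resize(d["bgr"][y:y+h,x:x+w],(w*k,h*k),interpolation=cv2.INTER_CUBIC)
a=crop(S,180,120,120,130,4);b=crop(D,215,160,120,100,4)
im=np.zeros((600,800,3),np.uint8)
a=crop(S,180,125,100,70,4);b=crop(D,220,165,100,100,4);c=crop(S,240,225,110,75,4);e=crop(S,185,170,110,75,3)
im[:280,:400]=a;im[:400,400:]=b;im[285:585,:440]=c[:300,:440]
cv2.imwrite("pics/crop1.png",im)
for n,d in (("S",S),("D",D)):
    h=d["hsv"];v=d["img"].max(2)
    print(n,"dark",[(c.round(1),s[4]) for c,s,m in blobs(v<28,25,600)])
    print("red",[(c.round(1),s[4]) for c,s,m in blobs(((h[...,0]<6)|(h[...,0]>174))&(h[...,1]>180)&(v>80),15,600)])
    print("yel",[(c.round(1),s[4]) for c,s,m in blobs((abs(h[...,0].astype(int)-24)<6)&(h[...,1]>170)&(v>80),8,600)])
E
```

```text
S dark [(array([251.4,   5.4]), np.int32(89)), (array([343.1,   4.7]), np.int32(29)), (array([398. ,  15.8]), np.int32(88)), (array([252.8,  24.4]), np.int32(312)), (array([233.5,  26.3]), np.int32(26)), (array([242.6,  40.3]), np.int32(81)), (array([497.7,  68.8]), np.int32(376)), (array([395.4, 104.9]), np.int32(215)), (array([487.7, 112.9]), np.int32(27)), (array([361.7, 142.8]), np.int32(583)), (array([203. , 156.2]), np.int32(209)), (array([244.2, 159.3]), np.int32(162)), (array([218.3, 171.9]), np.int32(158)), (array([329.3, 247.3]), np.int32(79)), (array([314.6, 258.5]), np.int32(80)), (array([295.3, 264.2]), np.int32(70)), (array([393.6, 277.3]), np.int32(94)), (array([419.8, 273.4]), np.int32(103)), (array([280.4, 274.7]), np.int32(77))]
red [(array([125.8, 135.4]), np.int32(47)), (array([228.5, 141.9]), np.int32(177)), (array([236.1, 195. ]), np.int32(49))]
yel [(array([324.5, 240.9]), np.int32(104)), (array([309.1, 252.4]), np.int32(109)), (array([296. , 271.2]), np.int32(48)), (array([281.2, 281.8]), np.int32(47))]
D dark [(array([60.9,  7.1]), np.int32(64)), (array([75.2
[... 237 characters left out ...]
149.9]), np.int32(33)), (array([ 98.4, 166.6]), np.int32(64)), (array([278. , 218.5]), np.int32(149)), (array([246.9, 224.9]), np.int32(152)), (array([162.5, 235.8]), np.int32(62)), (array([287.6, 243. ]), np.int32(181)), (array([154.9, 265.2]), np.int32(504)), (array([161.2, 282.7]), np.int32(66)), (array([289. , 278.9]), np.int32(29)), (array([293.2, 290.4]), np.int32(45)), (array([174.1, 306.6]), np.int32(133))]
red [(array([270.4, 184.4]), np.int32(22)), (array([254.1, 255. ]), np.int32(237)), (array([381.2, 309.6]), np.int32(77))]
yel [(array([234.5, 141.3]), np.int32(35)), (array([261. , 141.4]), np.int32(26)), (array([220.4, 144.6]), np.int32(40)), (array([249., 144.]), np.int32(25))]
```

View pics/crop1.png

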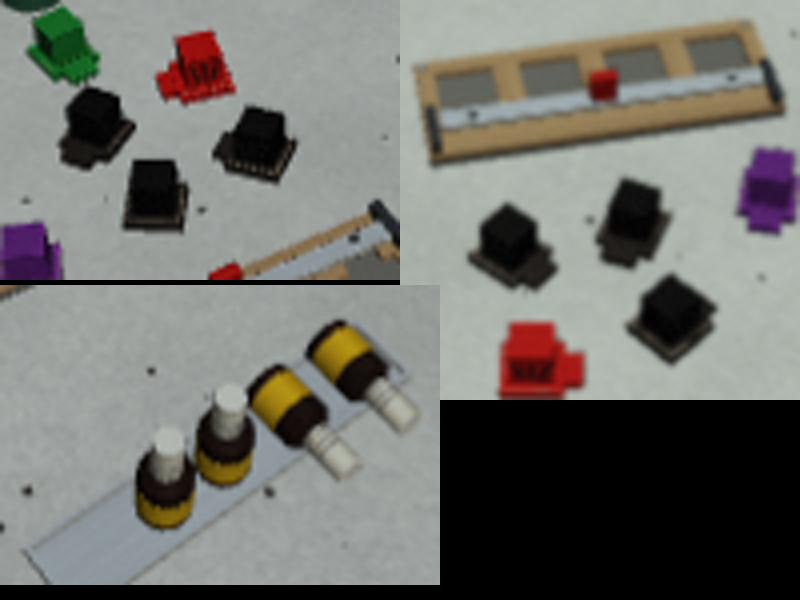

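The crop confirms three black cases with dark feet and tongues, and four T pockets, all empty. The keeper is part-way shut. Two bottles stand and two lie with their caps towards the lower right of the scene view. Next I triangulate and plan the first move, to a wrist view above the jig.

```bash
cat >> h.py <<'E'
def rel(p,yaw,roll=np.pi,pitch=0.):
    "tool-frame shift (before turning / after turning) and turn to the goal, in row units"
    o=bot.get_obs(); R0=Ro.from_euler("xyz",o["tcp_rot"]); R1=Ro.from_euler("xyz",[roll,pitch,yaw])
    d=np.array(p)-o["tool_pos"]; t=(R0.inv()*R1).as_rotvec()/np.pi
    print("shift first",(R0.inv().apply(d)/.4).round(4),"turn first",(R1.inv().apply(d)/.4).round(4),"turn",t.round(4))
def seg(d,z,tan=True):
    "outline of the jig: rectangle fitted on the plane z"
    h=d["hsv"]; m=(abs(h[...,0].astype(int)-14)<8)&(h[...,1]>70)&(h[...,2]>90)
    return m
E
python3 - <<'E'
from h import *
S=grab("scene");D=grab("side")
print("handle",tri([S,D],[(236.1,195),(270.4,184.4)]))
for a,b in (((203,156.2),(287.6,243)),((244.2,159.3),(246.9,224.9)),((218.3,171.9),(278,218.5))): print("case",tri([S,D],[a,b]).round(3))
for a,b in (((324.5,240.9),(220.4,144.6)),((309.1,252.4),(234.5,141.3)),((296,271.2),(249,144)),((281.2,281.8),(261,141.4))): print("bot",tri([S,D],[a,b]).round(3))
for n,d in (("S",S),("D",D)):
    for c,s,m in blobs(seg(d,0),300):
        uv=np.argwhere(m)[:,::-1]; P=plane(d,uv,.015)[:,:2]; r=cv2.minAreaRect(P.astype(np.float32)*1000)
        print(n,c,s[4],r)
W=grab("wrist");print(W["fx"],W["origin"],W["orientation"],W["dist"])
rel([.53,-.12,.30],.309)
E
```

```text
handle [ 0.55518505 -0.06777062  0.04723639]
case [ 0.546 -0.315  0.018]
case [ 0.435 -0.212  0.023]
case [ 0.542 -0.21   0.023]
bot [0.426 0.217 0.036]
bot [0.487 0.223 0.036]
bot [0.545 0.234 0.003]
bot [0.598 0.238 0.003]
S [242.01272872 215.32060461] 1257 ((557.7396240234375, -33.692527770996094), (121.2992935180664, 328.6708984375), 86.0843276977539)
D [196.83437051  12.06845381] 2089 ((562.9571533203125, 1872.2635498046875), (575.3206787109375, 1039.0169677734375), 89.26028442382812)
D [205.16457766  64.22942779] 1835 ((477.66461181640625, 1003.4816284179688), (356.7027893066406, 720.1605224609375), 89.81011199951172)
D [361.87360179  67.66051454] 1788 ((1287.2618408203125, 724.1638793945312), (382.1219177246094, 299.0615234375), 84.77735137939453)
D [352.21792261 117.20366599] 491 ((1092.8519287109375, 377.27801513671875), (358.3228759765625, 288.2756652832031), 87.72055053710938)
D [266.36852207 179.19769674] 521 ((558.2875366210938, -13.616073608398438), (61.502769470214844, 326.09832763671875), 86.52753448486328)
D [270.68346774 195.125     ] 496 ((552.940185546875, -90.27391052246094), (29.367565155029297, 305.0244140625), 86.48043060302734)
318.4955095895214 [ 0.24907111 -0.52420474  0.38431025] [ 2.86233498e+00  1.09176530e-04 -1.26204411e+00] [-0.0585964  0.         0.         0.         0.       ]
shift first [ 1.1711 -0.7488 -0.2153] turn first [ 1.1713 -0.7485 -0.2156] turn [-0.0001 -0.     -0.0001]
```

```bash
python3 -m pendant '[[1,0.117,-0.075,-0.022,0,0,0],[1,0.117,-0.075,-0.022,0,0,0],[1,0.117,-0.075,-0.022,0,0,0],[1,0.117,-0.075,-0.022,0,0,0],[1,0.117,-0.075,-0.022,0,0,0],[1,0.117,-0.075,-0.022,0,0,0],[1,0.117,-0.075,-0.022,0,0,0],[1,0.117,-0.075,-0.022,0,0,0],[1,0.117,-0.075,-0.022,0,0,0],[1,0.117,-0.075,-0.022,0,0,0],[1,0,0,0,0,0,0.04],[1,0,0,0,0,0,0.04],[1,0,0,0,0,0,0.04],[1,0,0,0,0,0,0]]'
python3 - <<'E'
from h import *
W=grab("wrist");cv2.imwrite("pics/w1.png",cv2.resize(W["bgr"],(800,600),interpolation=cv2.INTER_CUBIC))
o=bot.get_obs();print(o["tool_pos"],o["tcp_rot"],W["origin"],W["orientation"])
E
```

```text
clock: 2.1
tool_pos: [0.5294, -0.1197, 0.3019]
tcp_rot: [3.142, 0.0, -0.067]
wrist_force: [0.6, -0.4, -0.4]
width: 0.0908
grip_force: 0.0
[ 0.52939637 -0.11974618  0.30192323] [ 3.14152787e+00  6.41247721e-05 -6.60629640e-02] [ 0.60727842 -0.12503509  0.4725176 ] [ 2.86237248e+00 -4.07493634e-04 -1.63741938e+00]
```

View pics/w1.png

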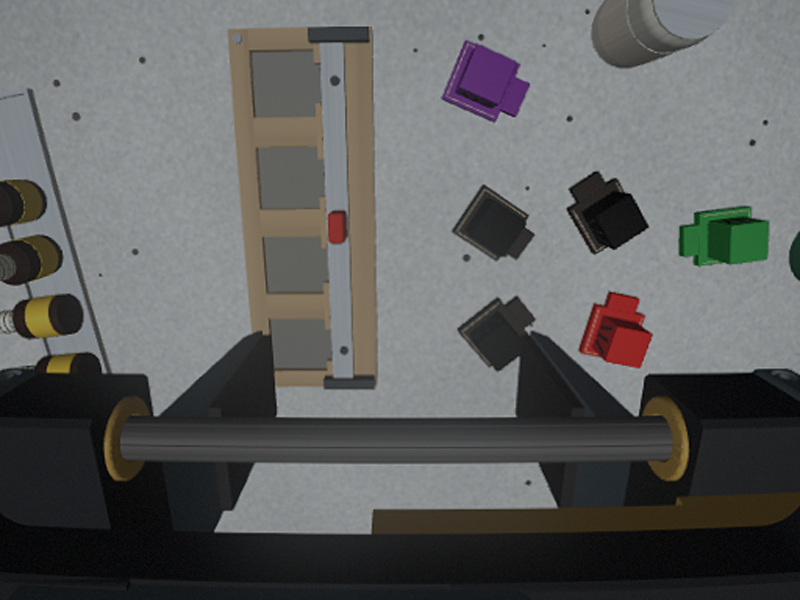

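The wrist view (800x600) shows:
- The jig has 4 empty pockets and its red handle at (337,227).
- The black cases are at (492,222) with tongue to (522,240), at (605,215) with tongue to (588,185), and at (497,333) with tongue to (520,310).
- The coloured look-alikes are clear of these.

Next I measure the jig and handle.

Run:
```python
from h import *
W=grab("wrist");S=grab("scene")
for d in (W,S):
    for c,s,m in blobs(seg(d,0),800):
        P=plane(d,np.argwhere(m)[:,::-1],.015)[:,:2]; print(c,s[4],cv2.minAreaRect(P.astype(np.float32)*1000))
h=W["hsv"];v=h[...,2]
for c,s,m in blobs(((h[...,0]<6)|(h[...,0]>174))&(h[...,1]>150)&(v>60),15):
    print("red",c,s,plane(W,[c],.0575))
ds=[W,S,grab("side")];print(tri(ds,[(337*.64,227*.64),(236.1,195),(270.4,184.4)]))
# case blobs
x=(v<75)
for c,s,m in blobs(x,400,4000): print("dark",c.round(1),s)
o=bot.get_obs();print(o["q"].round(3))
# grip axis = jig x, over the handle
rel([.556,-.066,.12],-.068)
```

```text
[242.01875 215.225  ] 1280 ((557.9525756835938, -32.824920654296875), (121.20088958740234, 329.3087463378906), 85.75614929199219)
red [214.27564103 145.42307692] [210 137  10  18 156] [[ 0.55499752 -0.07094794  0.0575    ]]
red [394.84003091 212.30911901] [ 371  187   46   48 1294] [[ 0.44604587 -0.31308379  0.0575    ]]
[ 0.55448399 -0.06954751  0.04709226]
dark [387.1 135.8] [ 363  110   52   53 1640]
dark [ 15.6 155.6] [   0  115   40  102 1891]
dark [316.8 144.3] [ 290  118   52   49 1333]
dark [462.5 151.2] [453 139  36  30 448]
dark [ 41.6 200.5] [ 31 188  22  26 472]
[-0.244  0.226  1.476 -0.     1.44   1.394]
shift first [ 0.0574 -0.1388  0.4549] turn first [ 0.0572 -0.1388  0.4549] turn [ 0.     -0.      0.0003]
```

```bash
python3 -m pendant '[[0.2,0.028,-0.064,0.1,0,0,0],[0.2,0.028,-0.064,0.1,0,0,0],[0,0,0,0.12,0,0,0],[0,0,0,0.12,0,0,0],[0,0,0,0.08,0,0,0],[0,0,0,0.06,0,0,0],[0,0,0,0.05,0,0,0],[0,0,0,0.043,0,0,0],[0,0,0,0,0,0,0]]'
python3 -m pendant '[[-1,0,0,0,0,0,0],[-1,0,0,0,0,0,0],[-1,0,0,0,0,0,0],[-1,0,0,0,0,0,0],[-1,0,0,0,0,0,0]]' 25
```

```text
clock: 3.42
tool_pos: [0.5544, -0.0702, 0.0316]
tcp_rot: [-3.141, 0.003, -0.068]
wrist_force: [-0.7, -0.9, 0.1]
width: 0.0457
grip_force: 0.0
clock: 4.05
tool_pos: [0.5556, -0.0704, 0.0333]
tcp_rot: [3.141, -0.001, -0.067]
wrist_force: [-0.5, 0.2, 3.8]
width: 0.0136
grip_force: 25.0
```

```bash
python3 -m pendant '[[-1,0,0.006,0,0,0,0],[-1,0,0.006,0,0,0,0],[-1,0,0.006,0,0,0,0],[-1,0,0.004,0,0,0,0],[-1,0,0,0,0,0,0]]'
python3 -m pendant '[[-1,0,0.004,0,0,0,0],[-1,0,0.004,0,0,0,0],[-1,0,0,0,0,0,0]]'
```

```text
clock: 4.68
tool_pos: [0.5551, -0.079, 0.0333]
tcp_rot: [-3.141, -0.001, -0.068]
wrist_force: [-0.1, 1.3, 5.6]
width: 0.014
grip_force: 25.0
clock: 5.05
tool_pos: [0.5548, -0.0821, 0.0333]
tcp_rot: [-3.141, -0.001, -0.068]
wrist_force: [0.2, 2.4, 5.4]
width: 0.0139
grip_force: 25.0
```

```bash
python3 -m pendant '[[-1,0,0.004,0,0,0,0],[-1,0,0.004,0,0,0,0],[-1,0,0,0,0,0,0]]';python3 -m pendant '[[-1,0,0.004,0,0,0,0],[-1,0,0.004,0,0,0,0],[-1,0,0,0,0,0,0]]'
```

```text
clock: 5.42
tool_pos: [0.5547, -0.0853, 0.0333]
tcp_rot: [-3.141, -0.001, -0.068]
wrist_force: [-0.1, 1.8, 5.7]
width: 0.0141
grip_force: 25.0
clock: 5.8
tool_pos: [0.5545, -0.0883, 0.0333]
tcp_rot: [-3.141, -0.001, -0.068]
wrist_force: [-0.2, 3.5, 4.8]
width: 0.0138
grip_force: 25.0
```

```bash
python3 -m pendant '[[-1,0,0.004,0,0,0,0],[-1,0,0.004,0,0,0,0],[-1,0,0,0,0,0,0]]';python3 -m pendant '[[-1,0,0.004,0,0,0,0],[-1,0,0.004,0,0,0,0],[-1,0,0,0,0,0,0]]'
```

```text
clock: 6.18
tool_pos: [0.5545, -0.0883, 0.0332]
tcp_rot: [-3.136, -0.001, -0.07]
wrist_force: [0.7, 13.7, 6.3]
width: 0.014
grip_force: 25.0
clock: 6.55
tool_pos: [0.5544, -0.0884, 0.0332]
tcp_rot: [-3.131, -0.001, -0.073]
wrist_force: [3.5, 24.9, 5.7]
width: 0.0142
grip_force: 25.0
```

```bash
python3 -m pendant '[[-0.3,0,-0.016,0,0,0,0],[-0.1,0,0,0,0,0,0],[0,0,0,-0.06,0,0,0],[0,0,0,-0.1,0,0,-0.055],[0,0,0,0,0,0,-0.055],[0,0,0,0,0,0,-0.055],[0,0,0,0,0,0,-0.055],[0,0,0,0,0,0,-0.055],[0,0,0,0,0,0,-0.055],[0,0,0,0,0,0,-0.055],[0,0,0,0,0,0,-0.055],[0,0,0,0,0,0,-0.055],[0,0,0,0,0,0,-0.005],[0,0,0,0,0,0,0]]'
python3 - <<'E'
from h import *
rel([.5545,-.0883,.034],1.503)
W=grab("wrist");cv2.imwrite("pics/w2.png",cv2.resize(W["bgr"],(800,600),interpolation=cv2.INTER_CUBIC))
E
```

```text
clock: 8.3
tool_pos: [0.5539, -0.089, 0.0966]
tcp_rot: [-3.141, 0.0, 1.5]
wrist_force: [-0.0, -0.1, 1.2]
width: 0.0457
grip_force: 0.0
shift first [0.002  0.0015 0.1564] turn first [0.0019 0.0014 0.1564] turn [-0.0001  0.0001 -0.001 ]
```

View pics/w2.png

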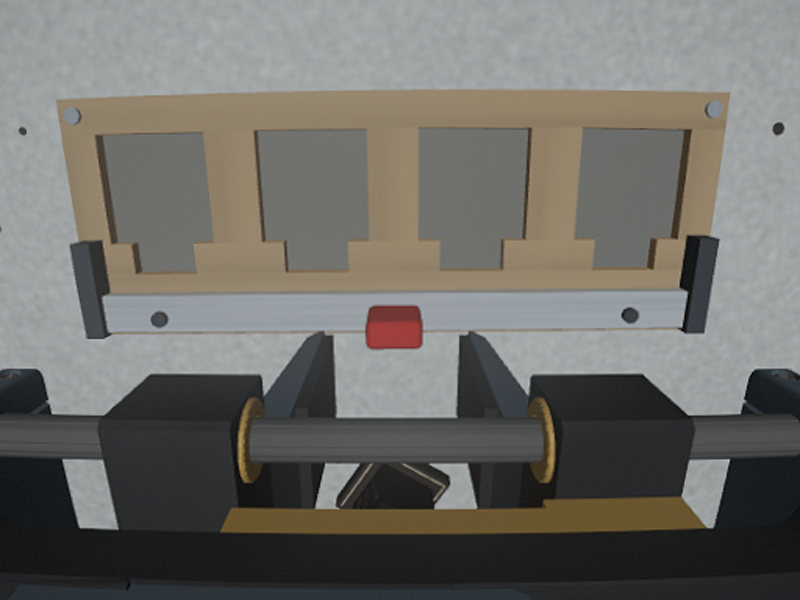

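The keeper is drawn back clear of all four pockets, and the handle is at (394,327). The plywood's far edge runs from (57,100) to (729,93), and the pocket floors are fully visible. Next I touch the handle across y.

```bash
python3 -m pendant '[[0,0.002,0.0015,0.08,0,0,0],[0,0,0,0.05,0,0,0],[0,0,0,0.027,0,0,0],[-1,0,0,0,0,0,0],[-1,0,0,0,0,0,0],[-1,0,0,0,0,0,0],[-1,0,0,0,0,0,0],[-1,0,0,0,0,0,0]]' 8
python3 -m pendant '[[-0.1,0,0,0,0,0,0],[0,0,0,-0.03,0,0,0],[0,0,0,-0.12,0,0,0],[0.3,0,0,-0.15,0,0,0],[0.3,0,0,0,0,0,0]]'
python3 - <<'E'
from h import *
W=grab("wrist");h=W["hsv"];np.savez("w3",img=W["img"])
# pocket floors: grey-green, between tan; print hsv samples at w2 places
for n in ((160,190),(310,190),(20,100),(230,190),(400,105)): print(n,h[int(n[1]*.64),int(n[0]*.64)])
cv2.imwrite("pics/w3.png",cv2.resize(W["bgr"],(800,600),interpolation=cv2.INTER_CUBIC))
print(bot.get_obs()["tool_pos"])
E
```

```text
clock: 9.35
tool_pos: [0.5536, -0.0878, 0.0344]
tcp_rot: [-3.14, 0.0, 1.503]
wrist_force: [-1.7, -0.7, 0.4]
width: 0.0275
grip_force: 0.9
clock: 9.98
tool_pos: [0.5588, -0.0885, 0.1603]
tcp_rot: [3.128, 0.001, 1.503]
wrist_force: [-0.1, -0.7, 0.0]
width: 0.059
grip_force: 0.0
(160, 190) [ 30  10 105]
(310, 190) [ 36  12 107]
(20, 100) [ 96   8 150]
(230, 190) [ 30  10 105]
(400, 105) [ 19  36 148]
[ 0.55676871 -0.08810663  0.15732455]
```

Run:
```python
from h import *
W=grab("wrist");h=W["hsv"]
m=(h[...,1]>28)&(h[...,0]>8)&(h[...,0]<28)&(h[...,2]>60)
bl=max(blobs(m,500),key=lambda b:b[1][4]);mm=bl[2]; print(bl[1])
# far (top) edge
us=range(bl[1][0]+15,bl[1][0]+bl[1][2]-15,4); uv=[(u,np.argmax(mm[:,u])-.5) for u in us]
P=plane(W,uv,.015); l=cv2.fitLine(P[:,:2].astype(np.float32),cv2.DIST_HUBER,0,.001,.001).ravel(); print("edge dir deg",np.degrees(np.arctan2(l[1],l[0])),l[2:])
y=np.radians(-93.9)
ang=np.arctan2(l[1],l[0]);ang=ang%np.pi; jy=np.array([np.cos(ang),np.sin(ang)]); jy*=np.sign(jy[0]); jx=np.array([jy[1],-jy[0]])
O=np.array([.5538,-.0883])-.062*jx
print("jig yaw",np.degrees(np.arctan2(jx[1],jx[0])),"O",O,"edge jig x",((P[:,:2]-O)@jx).mean())
# pockets: non-tan holes inside jig hull: blobs of not mm
k=(~mm)&(h[...,1]<28)&(h[...,2]<130)&(h[...,2]>60)
for c,s,b in blobs(k,600,8000):
    q=plane(W,np.argwhere(b)[:,::-1],.008)[:,:2]-O; print(c.round(),s[4],np.c_[q@jx,q@jy].min(0).round(4),np.c_[q@jx,q@jy].max(0).round(4))
# mask extents in jig y
q=plane(W,np.argwhere(mm)[:,::-1],.015)[:,:2]-O; print(np.percentile(q@jy,[0,100]),(q@jx).min())
```

```text
[   73    67   349   106 19905]
edge dir deg -3.5017323 [0.5535049  0.02074813]
jig yaw -93.50172 O [ 0.55758687 -0.02641576] edge jig x -0.04678767297948527
[289. 120.] 3606 [-0.0291  0.0133] [0.0412 0.0668]
[369. 120.] 3375 [-0.0292  0.0939] [0.0415 0.1468]
[126. 122.] 3391 [-0.0293 -0.1482] [ 0.0414 -0.0955]
[207. 120.] 3615 [-0.029  -0.0682] [ 0.0406 -0.0137]
[253. 282.] 6343 [ 0.1447 -0.1343] [0.2058 0.1418]
[ 19. 280.] 831 [ 0.1662 -0.3006] [ 0.1961 -0.2469]
[490. 280.] 922 [0.1724 0.2577] [0.2032 0.3176]
[-0.16556456  0.16433904] -0.04678290796500104
```

```bash
python3 -m pendant '[[0.5,-0.09,-0.0165,-0.1,0,0,0],[0.5,-0.09,-0.0165,-0.1,0,0,0],[0.5,-0.11,-0.0165,-0.06,0,0,0],[0.5,-0.11,-0.0165,-0.06,0,0,0],[0.5,-0.11,-0.0165,-0.04,0,0,0],[0.5,-0.11,-0.0165,0,0,0,0],[0.5,0,0,0,0,0,0],[0.5,0,0,0,0,0,0]]'
python3 - <<'E'
from h import *
W=grab("wrist");cv2.imwrite("pics/w4.png",cv2.resize(W["bgr"],(800,600),interpolation=cv2.INTER_CUBIC))
print(W["origin"],W["orientation"])
E
```

```text
clock: 11.08
tool_pos: [0.498, -0.3319, 0.2964]
tcp_rot: [-3.139, -0.002, 1.502]
wrist_force: [0.2, 0.4, 0.5]
width: 0.0686
grip_force: 0.0
[ 0.50371666 -0.25462346  0.46719867] [ 2.86397151e+00  2.02982512e-03 -6.85066675e-02]
```

View pics/w4.png

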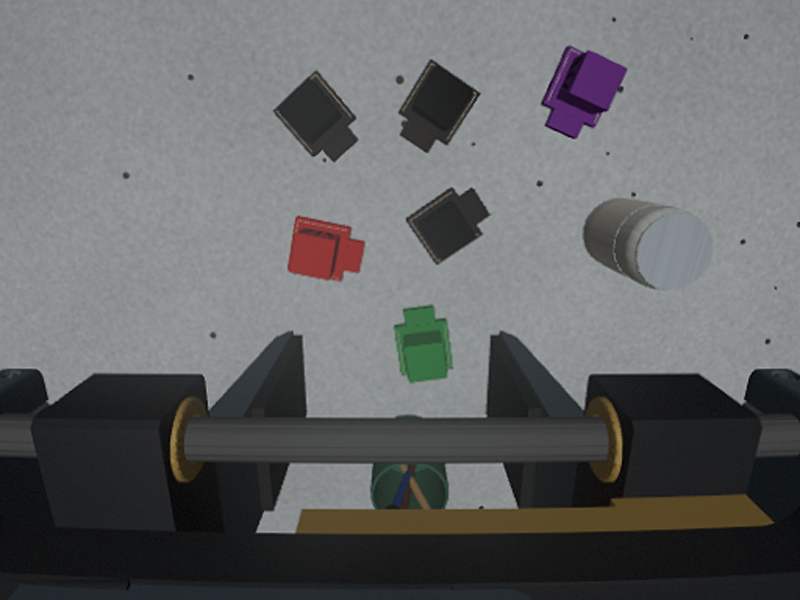

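The three black cases are at (315,110) with tongue to (340,143), (440,100) with tongue to (417,135), and (445,225) with tongue to (473,205). Red, green and purple are the look-alikes. Next I measure the foot outlines.

```bash
cat >> h.py <<'E'
def cases(W):
    "black cases in a wrist view: centre, tongue direction (deg), size of the T's box"
    h=W["hsv"]; m=(h[...,2]<80)&~((h[...,1]>150)&(h[...,2]>35)); m[225:]=0; out=[]
    m=cv2.morphologyEx(m.astype(np.uint8),cv2.MORPH_CLOSE,np.ones((3,3)))
    for c,s,b in blobs(m,700,6000):
        P=plane(W,np.argwhere(b)[:,::-1],.008)[:,:2]; (cx,cy),(w,hh),a=cv2.minAreaRect(P.astype(np.float32)*1000)
        a=np.radians(a if w>hh else a+90); d=np.array([np.cos(a),np.sin(a)]); C=np.array([cx,cy])/1000
        if ((P-P.mean(0)).mean()*0+(P.mean(0)-C)@d)>0: d=-d
        t=C-d*.0075
        out.append((c,t,np.degrees(np.arctan2(d[1],d[0])),sorted((w,hh)),s[4]))
    return out
E
python3 - <<'E'
from h import *
W=grab("wrist")
for c in cases(W): print(c[0].round(),c[1].round(4),c[2].round(1),np.round(c[3],1),c[4])
print(bot.get_obs()["tool_pos"])
E
```

```text
[278.  68.] [ 0.5433 -0.2091] -126.8 [51.5 66.7] 1765
[203.  75.] [ 0.4342 -0.2111] -53.0 [51.5 66.9] 1726
[286. 142.] [ 0.5426 -0.3169] 30.8 [51.8 66.2] 1500
[389. 158.] [ 0.7044 -0.345 ] -29.9 [41.6 90.2] 755
[ 0.49841569 -0.33137257  0.297199  ]
```

Run:
```python
from h import *
rel([.4342,-.2122,.10],np.radians(127))
```

```text
shift first [ 0.286  -0.1795  0.4935] turn first [0.3346 0.0511 0.493 ] turn [-2.000e-04 -5.000e-04 -2.269e-01]
```

```bash
python3 -m pendant '[[1,0.0715,-0.045,0.123,0,0,0],[1,0.0715,-0.045,0.123,0,0,0],[1,0.0715,-0.045,0.123,0,0,0],[1,0.0715,-0.045,0.123,0,0,0],[1,0,0,0,0,0,-0.0567],[1,0,0,0,0,0,-0.0567],[1,0,0,0,0,0,-0.0567],[1,0,0,0,0,0,-0.0567],[1,0,0,0,0,0,0]]' 6
python3 - <<'E'
from h import *
rel([.4342,-.2122,.016],np.radians(127))
E
```

```text
clock: 12.3
tool_pos: [0.4344, -0.2125, 0.1012]
tcp_rot: [3.142, -0.0, 2.215]
wrist_force: [0.3, -0.4, 0.5]
width: 0.0913
grip_force: 0.0
shift first [9.00e-04 1.00e-04 2.13e-01] turn first [9.00e-04 1.00e-04 2.13e-01] turn [ 0.     -0.     -0.0006]
```

```bash
python3 -m pendant '[[1,0.0009,0,0.1,0,0,0],[1,0,0,0.07,0,0,0],[1,0,0,0.042,0,0,0],[-0.5,0,0,0,0,0,0],[-1,0,0,0,0,0,0],[-1,0,0,0,0,0,0],[-1,0,0,0,0,0,0],[-1,0,0,0,0,0,0],[-1,0,0,0,0,0,0]]' 6
python3 -m pendant '[[1,0,0,0,0,0,0],[1,0,0,0,0,0,0],[1,0,0,0,0,0,0],[1,0,0,0,0,0,0],[1,0,0,0,0,0,0.05],[1,0,0,0,0,0,0.05],[1,0,0,0,0,0,0.05],[1,0,0,0,0,0,0.05],[1,0,0,0,0,0,0.05],[1,0,0,0,0,0,0.05],[1,0,0,0,0,0,0.05],[1,0,0,0,0,0,0.05],[1,0,0,0,0,0,0.05],[1,0,0,0,0,0,0.05]]'
python3 -m pendant '[[-0.5,0,0,0,0,0,0],[-1,0,0,0,0,0,0],[-1,0,0,0,0,0,0],[-1,0,0,0,0,0,0],[-1,0,0,0,0,0,0],[-1,0,0,0,0,0,0],[-1,0,0,0,0,0,0]]' 25
```

```text
clock: 13.42
tool_pos: [0.4341, -0.2133, 0.0166]
tcp_rot: [3.141, 0.0, 2.215]
wrist_force: [-0.4, -0.9, 1.0]
width: 0.0361
grip_force: 6.0
clock: 15.18
tool_pos: [0.434, -0.2132, 0.0163]
tcp_rot: [3.142, 0.0, 0.639]
wrist_force: [-0.3, 0.3, -0.0]
width: 0.0911
grip_force: 0.0
clock: 16.05
tool_pos: [0.4339, -0.2132, 0.0163]
tcp_rot: [-3.141, 0.0, 0.644]
wrist_force: [0.2, 1.2, -0.4]
width: 0.0363
grip_force: 25.0
```

```bash
python3 -m pendant '[[-1,0,0,-0.07,0,0,0],[-1,0,0,-0.12,0,0,0],[-1,0,0,-0.02,0,0,0.05],[-1,0,0,0,0,0,0.05],[-1,0,0,0,0,0,0.05],[-1,0,0,0,0,0,0.05],[-1,0,0,0,0,0,0.024],[-1,0,0,0,0,0,0]]'
python3 - <<'E'
from h import *
rel([.4374,-.0191,.06],-.0611)
E
```

```text
clock: 17.05
tool_pos: [0.4339, -0.2132, 0.1002]
tcp_rot: [-3.142, 0.0, -0.058]
wrist_force: [0.2, 1.0, -0.7]
width: 0.0358
grip_force: 25.0
shift first [-0.0195 -0.4848  0.1005] turn first [-0.0208 -0.4848  0.1005] turn [-0.      0.0001  0.0009]
```

```bash
python3 -m pendant '[[-1,-0.004,-0.1,0,0,0,0],[-1,-0.004,-0.12,0,0,0,0],[-1,-0.004,-0.12,0,0,0,0],[-1,-0.004,-0.1,0,0,0,0],[-1,-0.0035,-0.0448,0,0,0,0.001],[-1,0,0,0.05,0,0,0],[-1,0,0,0.05,0,0,0],[-1,0,0,0,0,0,0],[-1,0,0,0,0,0,0]]'
python3 - <<'E'
from h import *
rel([.4374,-.0191,.024],-.0611)
E
```

```text
clock: 18.18
tool_pos: [0.4382, -0.0193, 0.0608]
tcp_rot: [3.141, -0.001, -0.062]
wrist_force: [-0.1, 0.3, -0.2]
width: 0.0354
grip_force: 25.0
shift first [-0.0022 -0.0003  0.0921] turn first [-0.0021 -0.0003  0.0921] turn [ 0.     -0.0003 -0.0003]
```

```bash
python3 -m pendant '[[-1,-0.0022,0,0.04,0,0,0],[-1,0,0,0.025,0,0,0],[-1,0,0,0.01,0,0,0],[-1,0,0,0.01,0,0,0],[-1,0,0,0.005,0,0,0],[-1,0,0,0.002,0,0,0],[-1,0,0,0,0,0,0]]'
```

```text
clock: 19.05
tool_pos: [0.4379, -0.0176, 0.027]
tcp_rot: [-3.139, -0.003, -0.064]
wrist_force: [-6.8, 10.3, 31.1]
width: 0.0378
grip_force: 25.5
```

```bash
python3 -m pendant '[[-1,0,0,-0.02,0,0,0],[-1,-0.001,-0.004,-0.01,0,0,0],[-1,0,0,0,0,0,0],[-1,0,0,0,0,0,0]]'; python3 -m pendant '[[-1,0,0,0.01,0,0,0],[-1,0,0,0.01,0,0,0],[-1,0,0,0.006,0,0,0],[-1,0,0,0,0,0,0]]'
```

```text
clock: 19.55
tool_pos: [0.4363, -0.0176, 0.0352]
tcp_rot: [3.142, 0.001, -0.063]
wrist_force: [0.1, -0.2, -1.0]
width: 0.0362
grip_force: 24.9
clock: 20.05
tool_pos: [0.4364, -0.0175, 0.0248]
tcp_rot: [3.141, 0.001, -0.063]
wrist_force: [-0.1, -0.2, -0.6]
width: 0.0362
grip_force: 24.9
```

```bash
python3 -m pendant '[[-1,0,0,0.003,0,0,0],[-1,0,0,0.003,0,0,0],[-1,0,0,0,0,0,0]]'; python3 -m pendant '[[-0.4,0,0,-0.003,0,0,0],[0,0,0,0,0,0,0],[0.1,0,0,0,0,0,0],[0.1,0,0,0,0,0,0]]'
```

```text
clock: 20.42
tool_pos: [0.4368, -0.0178, 0.0238]
tcp_rot: [3.141, -0.001, -0.062]
wrist_force: [-2.4, -2.0, 10.2]
width: 0.0356
grip_force: 25.0
clock: 20.92
tool_pos: [0.4366, -0.0175, 0.0238]
tcp_rot: [3.142, 0.0, -0.063]
wrist_force: [-0.1, -0.2, 0.1]
width: 0.0503
grip_force: 0.0
```

```bash
python3 -m pendant '[[0.1,0,0,-0.08,0,0,0],[0.3,0,0,-0.14,0,0,0],[0.6,0,0.05,-0.13,0,0,0],[1,0.02,0.1,-0.11,0,0,0],[1,0.02,0.1,-0.11,0,0,0],[1,0.02,0.1,-0.1,0,0,0],[1,0,0.1,-0.02,0,0,0],[1,0,0,0,0,0,0],[1,0,0,0,0,0,0]]'
python3 - <<'E'
from h import *
W=grab("wrist")
cv2.imwrite("pics/w5.png",cv2.resize(W["bgr"],(800,600),interpolation=cv2.INTER_CUBIC))
for c in cases(W): print(c[0].round(),c[1].round(4),c[2].round(1),np.round(c[3],1),c[4])
print(bot.get_obs()["tool_pos"])
rel([.5433,-.2099,.10],np.radians(143.2));rel([.5433,-.2099,.10],np.radians(53.2))
E
```

```text
clock: 22.05
tool_pos: [0.4489, -0.198, 0.2992]
tcp_rot: [-3.14, 0.001, -0.063]
wrist_force: [-0.5, -0.3, -0.1]
width: 0.0912
grip_force: 0.0
[333.  81.] [ 0.5433 -0.318 ] 31.1 [55.2 66.6] 1764
[260.  90.] [ 0.5431 -0.209 ] -126.4 [51.6 66.2] 1671
[490. 112.] [ 0.4955 -0.5434] -172.1 [72.8 84.6] 2161
[133. 173.] [ 0.4351 -0.0112] -93.6 [55.3 79.3] 1678
[ 0.44887557 -0.19766618  0.29920682]
shift first [0.2382 0.0164 0.4976] turn first [-0.2073  0.1169  0.498 ] turn [-7.000e-04 -2.000e-04 -8.153e-01]
shift first [0.2382 0.0164 0.4976] turn first [0.1169 0.2073 0.498 ] turn [-5.000e-04  3.000e-04 -3.153e-01]
```

View pics/w5.png

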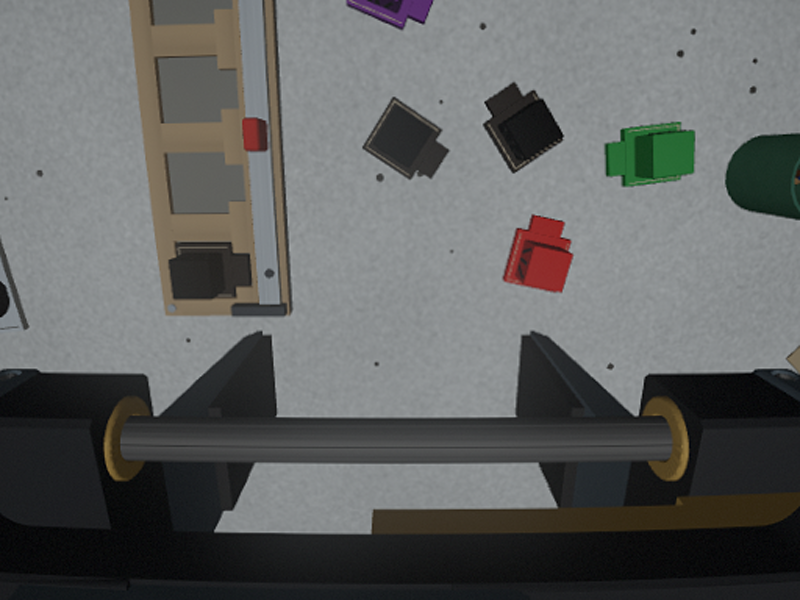

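The view shows the first case seated flat in pocket0 at (208,270), tongue towards the bar. Case A at (403,138) and case B at (525,127) have not moved. Next is A.

```bash
python3 -m pendant '[[1,0.0595,0.004,0.124,0,0,0],[1,0.0595,0.004,0.124,0,0,0],[1,0.0595,0.004,0.124,0,0,0],[1,0.0595,0.004,0.124,0,0,0],[1,0,0,0,0,0,0.0458],[1,0,0,0,0,0,0.0458],[1,0,0,0,0,0,0.0458],[1,0,0,0,0,0,0.0458],[1,0,0,0,0,0,0],[1,0,0,0,0,0,0]]' 6
python3 - <<'E'
from h import *
rel([.5432,-.2098,.016],np.radians(-36.6))
E
```

```text
clock: 23.35
tool_pos: [0.5438, -0.2102, 0.1014]
tcp_rot: [3.141, 0.001, -0.635]
wrist_force: [-0.1, -0.3, -0.6]
width: 0.0913
grip_force: 0.0
shift first [-1.700e-03  1.000e-04  2.134e-01] turn first [-1.800e-03  1.000e-04  2.134e-01] turn [0.     0.0002 0.0012]
```

```bash
python3 -m pendant '[[1,-0.0015,0,0.1,0,0,0],[1,0,0,0.07,0,0,0],[1,0,0,0.042,0,0,0],[-0.5,0,0,0,0,0,0],[-1,0,0,0,0,0,0],[-1,0,0,0,0,0,0],[-1,0,0,0,0,0,0],[-1,0,0,0,0,0,0],[-1,0,0,0,0,0,0]]' 6
python3 -m pendant '[[1,0,0,0,0,0,0],[1,0,0,0,0,0,0],[1,0,0,0,0,0,0],[1,0,0,0,0,0,0],[1,0,0,0,0,0,-0.05],[1,0,0,0,0,0,-0.05],[1,0,0,0,0,0,-0.05],[1,0,0,0,0,0,-0.05],[1,0,0,0,0,0,-0.05],[1,0,0,0,0,0,-0.05],[1,0,0,0,0,0,-0.05],[1,0,0,0,0,0,-0.05],[1,0,0,0,0,0,-0.05],[1,0,0,0,0,0,-0.05]]'
python3 -m pendant '[[-0.5,0,0,0,0,0,0],[-1,0,0,0,0,0,0],[-1,0,0,0,0,0,0],[-1,0,0,0,0,0,0],[-1,0,0,0,0,0,0],[-1,0,0,0,0,0,0],[-1,0,0,0,0,0,0]]' 25
python3 -m pendant '[[-1,0,0,-0.07,0,0,0],[-1,0,0,-0.12,0,0,0],[-1,0,0,-0.02,0,0,-0.045],[-1,0,0,0,0,0,-0.045],[-1,0,0,0,0,0,-0.045],[-1,0,0,0,0,0,-0.05],[-1,0,0,0,0,0,0],[-1,0,0,0,0,0,0]]'
python3 - <<'E'
from h import *
rel([.5165,-.0225,.06],np.radians(86.5))
E
```

```text
clock: 24.48
tool_pos: [0.5435, -0.2107, 0.0169]
tcp_rot: [-3.141, -0.0, -0.638]
wrist_force: [0.5, 0.6, 2.1]
width: 0.036
grip_force: 6.0
clock: 26.22
tool_pos: [0.5434, -0.2106, 0.0167]
tcp_rot: [3.142, 0.0, 0.938]
wrist_force: [0.8, -0.1, -0.5]
width: 0.0911
grip_force: 0.0
clock: 27.1
tool_pos: [0.5434, -0.2106, 0.0168]
tcp_rot: [-3.142, 0.0, 0.933]
wrist_force: [-1.0, 0.0, 0.3]
width: 0.036
grip_force: 25.0
clock: 28.1
tool_pos: [0.5433, -0.2106, 0.1007]
tcp_rot: [-3.141, 0.0, 1.512]
wrist_force: [0.9, -0.0, -0.8]
width: 0.0359
grip_force: 25.0
shift first [ 0.4655 -0.0948  0.1016] turn first [ 0.4653 -0.0957  0.1016] turn [-0.      0.      0.0006]
```

```bash
python3 -m pendant '[[-1,0.093,-0.019,0,0,0,0],[-1,0.1,-0.019,0,0,0,0],[-1,0.1,-0.019,0,0,0,0],[-1,0.1,-0.019,0,0,0,0],[-1,0.0725,-0.019,0,0,0,0.0006],[-1,0,0,0.05,0,0,0],[-1,0,0,0.05,0,0,0],[-1,0,0,0,0,0,0],[-1,0,0,0,0,0,0]]'
python3 - <<'E'
from h import *
rel([.5165,-.0225,.034],np.radians(86.5))
E
```

```text
clock: 29.22
tool_pos: [0.5166, -0.0227, 0.0613]
tcp_rot: [3.14, 0.0, 1.511]
wrist_force: [0.5, -0.3, -0.6]
width: 0.0359
grip_force: 25.0
shift first [ 0.0005 -0.0004  0.0684] turn first [ 0.0005 -0.0003  0.0684] turn [0.0004 0.     0.0005]
```

```bash
python3 -m pendant '[[-1,0.0005,-0.0004,0.04,0,0,0],[-1,0,0,0.028,0,0,0],[-1,0,0,0.008,0,0,0],[-1,0,0,0.008,0,0,0],[-1,0,0,0.006,0,0,0],[-1,0,0,0,0,0,0],[-1,0,0,0,0,0,0]]'
```

```text
clock: 30.1
tool_pos: [0.516, -0.0224, 0.0249]
tcp_rot: [3.141, 0.0, 1.512]
wrist_force: [-0.6, 0.3, -0.4]
width: 0.036
grip_force: 25.0
```

Free all the way down. Press, release, and go look at B.

```bash
python3 -m pendant '[[-1,0,0,0.003,0,0,0],[-1,0,0,0.003,0,0,0],[-1,0,0,0,0,0,0]]'; python3 -m pendant '[[-0.4,0,0,-0.003,0,0,0],[0,0,0,0,0,0,0],[0.1,0,0,0,0,0,0],[0.1,0,0,0,0,0,0],[0.1,0,0,-0.08,0,0,0],[0.3,0,0,-0.14,0,0,0],[0.6,0,0,-0.13,0,0,0],[1,-0.1,0.01,-0.11,0,0,0],[1,-0.1,0.01,-0.11,0,0,0],[1,-0.13,0.01,-0.08,0,0,0],[1,-0.13,0,-0.02,0,0,0],[1,-0.13,0,0,0,0,0],[1,-0.13,0,0,0,0,0],[1,0,0,0,0,0,0],[1,0,0,0,0,0,0]]'
python3 - <<'E'
from h import *
W=grab("wrist")
for c in cases(W): print(c[0].round(),c[1].round(4),c[2].round(1),np.round(c[3],1),c[4])
print(bot.get_obs()["tool_pos"])
rel([.5428,-.3176,.10],np.radians(30.8))
E
```

```text
clock: 30.48
tool_pos: [0.5161, -0.0224, 0.0247]
tcp_rot: [3.141, 0.0, 1.512]
wrist_force: [-3.7, -0.6, 17.5]
width: 0.0357
grip_force: 25.0
clock: 32.35
tool_pos: [0.5108, -0.3102, 0.291]
tcp_rot: [-3.141, -0.001, 1.512]
wrist_force: [0.5, 0.0, 0.1]
width: 0.0909
grip_force: 0.0
[278. 158.] [ 0.5429 -0.3175] 30.5 [53.2 66.3] 1510
[380. 173.] [ 0.7024 -0.3462] -37.7 [39.2 91.6] 808
[ 0.5109728  -0.30966971  0.29131206]
shift first [-0.0155  0.0808  0.4782] turn first [0.0582 0.0578 0.4783] turn [-3.000e-04 -2.000e-04  3.104e-01]
```

```bash
python3 -m pendant '[[1,-0.0039,0.02,0.12,0,0,0],[1,-0.0039,0.02,0.12,0,0,0],[1,-0.0039,0.02,0.12,0,0,0],[1,-0.0039,0.02,0.118,0,0,0],[1,0,0,0,0,0,0.0517],[1,0,0,0,0,0,0.0517],[1,0,0,0,0,0,0.0517],[1,0,0,0,0,0,0.0517],[1,0,0,0,0,0,0.0517],[1,0,0,0,0,0,0.0517],[1,0,0,0,0,0,0],[1,0,0,0,0,0,0]]' 6
python3 - <<'E'
from h import *
rel([.5428,-.3178,.016],np.radians(30.7))
E
```

```text
clock: 33.9
tool_pos: [0.5428, -0.3179, 0.1006]
tcp_rot: [3.141, -0.0, 0.541]
wrist_force: [-0.5, -0.2, -0.4]
width: 0.0912
grip_force: 0.0
shift first [ 1.000e-04 -2.000e-04  2.115e-01] turn first [ 1.000e-04 -1.000e-04  2.115e-01] turn [ 0.0001 -0.      0.0016]
```

```bash
python3 -m pendant '[[1,0,0,0.1,0,0,0],[1,0,0,0.07,0,0,0],[1,0,0,0.042,0,0,0],[-0.5,0,0,0,0,0,0],[-1,0,0,0,0,0,0],[-1,0,0,0,0,0,0],[-1,0,0,0,0,0,0],[-1,0,0,0,0,0,0],[-1,0,0,0,0,0,0]]' 6
python3 -m pendant '[[1,0,0,0,0,0,0],[1,0,0,0,0,0,0],[1,0,0,0,0,0,0],[1,0,0,0,0,0,0],[1,0,0,0,0,0,-0.05],[1,0,0,0,0,0,-0.05],[1,0,0,0,0,0,-0.05],[1,0,0,0,0,0,-0.05],[1,0,0,0,0,0,-0.05],[1,0,0,0,0,0,-0.05],[1,0,0,0,0,0,-0.05],[1,0,0,0,0,0,-0.05],[1,0,0,0,0,0,-0.05],[1,0,0,0,0,0,-0.05]]'
python3 -m pendant '[[-0.5,0,0,0,0,0,0],[-1,0,0,0,0,0,0],[-1,0,0,0,0,0,0],[-1,0,0,0,0,0,0],[-1,0,0,0,0,0,0],[-1,0,0,0,0,0,0],[-1,0,0,0,0,0,0]]' 25
python3 -m pendant '[[-1,0,0,-0.07,0,0,0],[-1,0,0,-0.12,0,0,0],[-1,0,0,-0.02,0,0,0.053],[-1,0,0,0,0,0,0.053],[-1,0,0,0,0,0,0.053],[-1,0,0,0,0,0,0.053],[-1,0,0,0,0,0,0.053],[-1,0,0,0,0,0,0.053],[-1,0,0,0,0,0,0.053],[-1,0,0,0,0,0,0.053],[-1,0,0,0,0,0,0.053],[-1,0,0,0,0,0,0.053],[-1,0,0,0,0,0,0.053],[-1,0,0,0,0,0,0.053],[-1,0,0,0,0,0,0.053],[-1,0,0,0,0,0,0],[-1,0,0,0,0,0,0]]'
python3 - <<'E'
from h import *
rel([.5963,-.0274,.06],np.radians(-3.5))
E
```

```text
clock: 35.02
tool_pos: [0.5426, -0.3187, 0.0158]
tcp_rot: [3.141, -0.0, 0.537]
wrist_force: [0.6, 0.3, 3.0]
width: 0.0359
grip_force: 6.0
clock: 36.78
tool_pos: [0.5425, -0.3187, 0.0155]
tcp_rot: [-3.142, 0.0, 2.113]
wrist_force: [1.1, -0.0, 0.5]
width: 0.0908
grip_force: 0.0
clock: 37.65
tool_pos: [0.5426, -0.3187, 0.0156]
tcp_rot: [3.142, 0.0, 2.108]
wrist_force: [-0.1, 1.1, 0.2]
width: 0.0358
grip_force: 25.0
clock: 39.78
tool_pos: [0.5424, -0.3186, 0.0995]
tcp_rot: [-3.142, 0.0, -0.054]
wrist_force: [0.7, 0.8, -0.4]
width: 0.0358
grip_force: 25.0
shift first [ 0.0952 -0.7343  0.0986] turn first [ 0.0899 -0.735   0.0986] turn [-0.      0.0001  0.0023]
```

```bash
python3 -m pendant '[[-1,0.0136,-0.08,0,0,0,0],[-1,0.0136,-0.12,0,0,0,0],[-1,0.0136,-0.12,0,0,0,0],[-1,0.0136,-0.12,0,0,0,0],[-1,0.0136,-0.12,0,0,0,0],[-1,0.0136,-0.1,0,0,0,0],[-1,0.0136,-0.0743,0,0,0,0.0023],[-1,0,0,0.05,0,0,0],[-1,0,0,0.05,0,0,0],[-1,0,0,0,0,0,0],[-1,0,0,0,0,0,0]]'
python3 - <<'E'
from h import *
rel([.5963,-.0274,.034],np.radians(-3.5))
E
```

```text
clock: 41.15
tool_pos: [0.5976, -0.0277, 0.0602]
tcp_rot: [3.141, -0.001, -0.063]
wrist_force: [1.0, -0.7, -0.2]
width: 0.036
grip_force: 25.0
shift first [-0.0035 -0.0006  0.0655] turn first [-0.0034 -0.0006  0.0655] turn [ 0.     -0.0004 -0.0006]
```

```bash
python3 -m pendant '[[-1,-0.0034,-0.0006,0.04,0,0,0],[-1,0,0,0.0255,0,0,0],[-1,0,0,0.008,0,0,0],[-1,0,0,0.008,0,0,0],[-1,0,0,0.006,0,0,0],[-1,0,0,0,0,0,0],[-1,0,0,0,0,0,0]]'
```

```text
clock: 42.02
tool_pos: [0.598, -0.0274, 0.0252]
tcp_rot: [3.141, -0.005, -0.063]
wrist_force: [4.4, -0.2, 2.2]
width: 0.0358
grip_force: 25.0
```

```bash
python3 -m pendant '[[-1,0.003,0,0,0,0,0],[-1,0,0,0.003,0,0,0],[-1,0,0,0.004,0,0,0],[-1,0,0,0,0,0,0]]'
```

```text
clock: 42.52
tool_pos: [0.598, -0.0274, 0.0242]
tcp_rot: [3.142, -0.003, -0.063]
wrist_force: [0.0, 0.4, 15.7]
width: 0.0361
grip_force: 25.0
```

```bash
python3 -m pendant '[[-0.4,0,0,-0.004,0,0,0],[0,0,0,0,0,0,0],[0.1,0,0,0,0,0,0],[0.1,0,0,0,0,0,0],[0.1,0,0,-0.08,0,0,0],[0.1,0,0,-0.14,0,0,0],[0.1,-0.1,0,-0.11,0,0,0],[0.1,-0.1,0,-0.11,0,0,0],[0.1,-0.1,0,-0.05,0,0,0],[0.1,-0.07,0,0,0,0,0],[0.1,0,0,0,0,0,0],[0.1,0,0,0,0,0,0]]'
python3 - <<'E'
from h import *
W=grab("wrist");print(bot.get_obs()["tool_pos"])
im=W["bgr"]
cv2.imwrite("pics/w6.png",cv2.resize(im[:230,60:400],(800,541),interpolation=cv2.INTER_CUBIC))
E
```

```text
clock: 44.02
tool_pos: [0.4499, -0.018, 0.2192]
tcp_rot: [3.142, -0.0, -0.064]
wrist_force: [1.4, -1.1, -0.2]
width: 0.05
grip_force: 0.0
[ 0.45010038 -0.01799059  0.21899953]
```

View pics/w6.png

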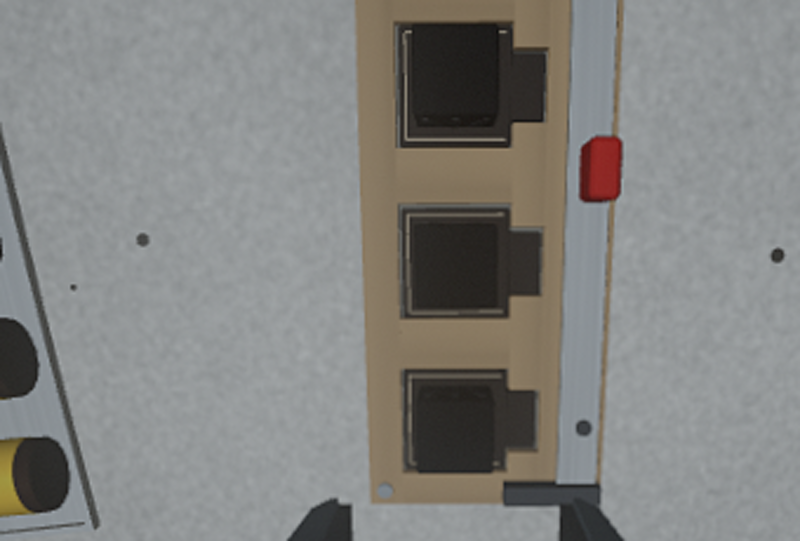

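All three cases sit flat in their pockets (foot rims at (455,85), (455,262) and (455,420)), tongues to +x, with the keeper clear. Next I shut the keeper.

Run:
```python
from h import *
rel([.5538,-.0883,.034],np.radians(-3.5))
```

```text
shift first [0.2699 0.1589 0.4625] turn first [0.2695 0.1596 0.4625] turn [ 0.      0.     -0.0008]
```

```bash
python3 -m pendant '[[0,0.09,0.053,0.06,0,0,0],[0,0.09,0.053,0.06,0,0,0],[0,0.09,0.053,0.06,0,0,0],[0,0,0,0.1,0,0,0],[0,0,0,0.1,0,0,0],[0,0,0,0.05,0,0,0],[0,0,0,0.0325,0,0,0],[0,0,0,0,0,0,0],[-1,0,0,0,0,0,0],[-1,0,0,0,0,0,0],[-1,0,0,0,0,0,0],[-1,0,0,0,0,0,0],[-1,0,0,0,0,0,0]]' 25
python3 -m pendant '[[-1,0,-0.008,0,0,0,0],[-1,0,-0.008,0,0,0,0],[-1,0,-0.008,0,0,0,0],[-1,0,-0.008,0,0,0,0],[-1,0,-0.008,0,0,0,0],[-1,0,-0.008,0,0,0,0],[-1,0,0,0,0,0,0]]'
python3 -m pendant '[[-1,0,-0.005,0,0,0,0],[-1,0,-0.005,0,0,0,0],[-1,0,-0.003,0,0,0,0],[-1,0,0,0,0,0,0]]'
```

```text
clock: 45.7
tool_pos: [0.5533, -0.0882, 0.0349]
tcp_rot: [-3.142, -0.001, -0.063]
wrist_force: [-0.9, 2.0, 4.1]
width: 0.0137
grip_force: 25.0
clock: 46.58
tool_pos: [0.5545, -0.0692, 0.0349]
tcp_rot: [3.141, -0.001, -0.063]
wrist_force: [-0.9, -0.4, 4.8]
width: 0.0138
grip_force: 25.0
clock: 47.08
tool_pos: [0.5546, -0.0661, 0.0349]
tcp_rot: [3.138, -0.001, -0.062]
wrist_force: [-1.6, -8.7, 5.2]
width: 0.0135
grip_force: 25.0
```

```bash
python3 -m pendant '[[-0.6,0,0.004,0,0,0,0],[-0.1,0,0,0,0,0,0],[0,0,0,0,0,0,0],[0,0,0,-0.08,0,0,0],[0,0,0,-0.14,0,0,0],[0,-0.076,-0.11,-0.073,0,0,0],[0,-0.076,-0.11,-0.073,0,0,0],[0,-0.076,-0.11,-0.073,0,0,0],[0,-0.076,-0.11,-0.073,0,0,0],[0.5,-0.076,-0.11,-0.073,0,0,0],[0.5,-0.076,-0.11,-0.073,0,0,0],[0.5,0,0,0,0,0,0],[0.5,0,0,0,0,0,0]]'
python3 - <<'E'
from h import *
W=grab("wrist");print(bot.get_obs()["tool_pos"],W["origin"],W["orientation"])
cv2.imwrite("pics/w7.png",cv2.resize(W["bgr"],(800,600),interpolation=cv2.INTER_CUBIC))
E
```

```text
clock: 48.7
tool_pos: [0.3889, 0.2092, 0.2969]
tcp_rot: [3.14, 0.001, -0.063]
wrist_force: [1.5, -0.6, 0.4]
width: 0.0685
grip_force: 0.0
[0.38904392 0.20872084 0.29651701] [0.46686445 0.20436197 0.46747942] [ 2.86193441e+00 -1.48498706e-03 -1.63351775e+00]
```

View pics/w7.png

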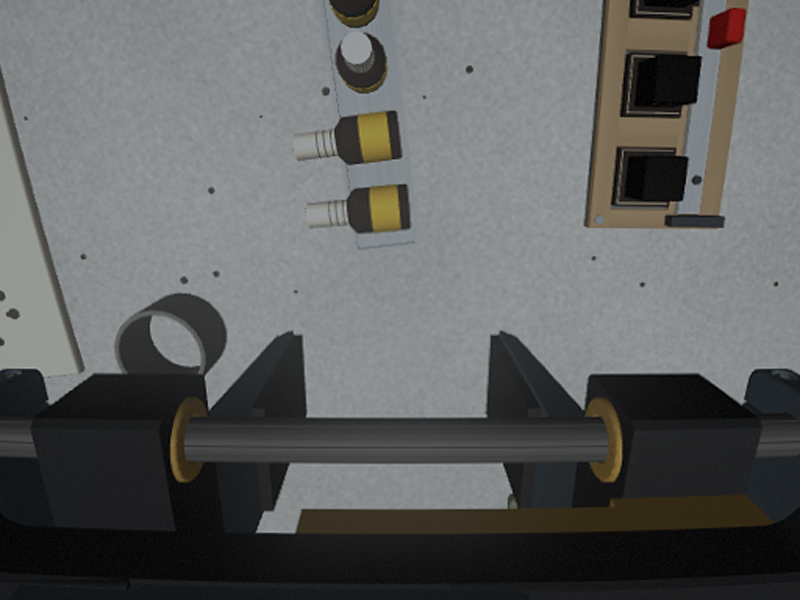

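Both lying bottles have their caps to +y (image left): bodies at (368,137) and (380,210), caps at (318,145) and (327,214). The next standing bottle is at (362,65) and the pipe at (170,335). Next I measure these and try a small tilt in the air to see which way joint 4 goes.

```bash
cat >> h.py <<'E'
def wcam(W,zc=.026):
    h=W["hsv"];v=h[...,2];s=h[...,1]
    print("yellow",[(plane(W,[c],zc)[0].round(4),st[4],[int(t) for t in c]) for c,st,m in blobs((abs(h[...,0].astype(int)-24)<7)&(s>120)&(v>60),60)])
    out=[]
    for c,st,m in blobs((v>165)&(s<30),50,3000):
        P=plane(W,np.argwhere(m)[:,::-1],zc)[:,:2];out.append((P.mean(0).round(4),[int(t) for t in c],st[4],np.round([*P.min(0),*P.max(0)],3)))
    print("white",*out,sep="\n ")
E
python3 - <<'E'
from h import *
W=grab("wrist");wcam(W)
uv=np.array([(118,345),(225,330),(150,318),(200,365),(358,248),(413,241),(333,95)])*.64
print("pipe/lane pts z0/.06/.008",plane(W,uv[:4],0).round(3),plane(W,uv[:4],.06).round(3),plane(W,uv[4:],.008).round(3),sep="\n")
for n in ((318,145),(327,214),(300,146)): print(W["hsv"][int(n[1]*.64),int(n[0]*.64)])
E
python3 -m pendant '[[0.5,0,0,-0.05,0,0,-0.055],[0.5,0,0,0,0,0,-0.055],[0.5,0,0,0,0,0,-0.055],[0.5,0,0,0,0,0,-0.055],[0.5,0,0,0,0,0,-0.055],[0.5,0,0,0,0,0,-0.055],[0.5,0,0,0,0,0,-0.055],[0.5,0,0,0,0,0,-0.055],[0.5,0,0,0,0,0,-0.06],[0.5,0,0,0,0,0,0]]'
python3 -c "
from h import *
print(bot.get_obs()['q'].round(3),bot.get_obs()['tcp_rot'])"
python3 -m pendant '[[0.5,0,0,0,0,0.055,0],[0.5,0,0,0,0,0.055,0],[0.5,0,0,0,0,0,0]]'
python3 -c "
from h import *
print(bot.get_obs()['q'].round(3))"
```

```text
yellow [(array([0.5805, 0.2269, 0.026 ]), np.int32(123), [228, 9]), (array([0.4856, 0.2212, 0.026 ]), np.int32(577), [238, 87]), (array([0.4253, 0.2164, 0.026 ]), np.int32(520), [245, 132]), (array([0.1779, 0.0047, 0.026 ]), np.int32(628), [388, 281]), (array([0.1992, 0.4461, 0.026 ]), np.int32(231), [112, 285])]
white
pipe/lane pts z0/.06/.008
[[0.303 0.498 0.   ]
 [0.313 0.384 0.   ]
 [0.33  0.458 0.   ]
 [0.277 0.416 0.   ]]
[[0.325 0.46  0.06 ]
 [0.333 0.361 0.06 ]
 [0.348 0.425 0.06 ]
 [0.301 0.389 0.06 ]]
[[0.388 0.243 0.008]
 [0.391 0.192 0.008]
 [0.523 0.254 0.008]]
[ 98   6 158]
[ 83   7 141]
[ 90   7 156]
clock: 50.05
tool_pos: [0.3895, 0.2084, 0.3166]
tcp_rot: [-3.14, 0.001, 1.502]
wrist_force: [-0.1, 0.4, 0.7]
width: 0.0682
grip_force: 0.0
[ 0.465  0.054  1.646 -0.     1.443  0.535] [-3.14005189e+00  1.24209541e-03  1.50174787e+00]
clock: 50.42
tool_pos: [0.3892, 0.2066, 0.3165]
tcp_rot: [-3.138, -0.344, 1.496]
wrist_force: [-0.6, -0.6, 0.8]
width: 0.0684
grip_force: 0.0
[ 0.211 -0.022  1.772  0.343  1.309  0.21 ]
```

```bash
cat >> h.py <<'E'
def capgoal(body,cap,s=.010,t=30):
    a=np.array(cap)-body; psi=np.arctan2(a[1],a[0]); u=a/np.linalg.norm(a); c=np.array([*(np.array(body)+.047*u),.023])
    R=Ro.from_euler("xyz",[np.pi,np.radians(t),psi]); return c+s*R.apply([0,0,1]),psi,np.radians(t)
E
python3 - <<'E'
from h import *
im=cv2.imread("pics/w7.png");W=grab("wrist")
W["origin"]=np.array([0.46686445,0.20436197,0.46747942]);W["R"]=Ro.from_euler("xyz",[2.86193441,-.00148499,-1.63351775]).as_matrix()
uv=np.array([(300,146),(318,145),(327,214),(308,215)])*.64
c=plane(W,uv,.026)[:,:2];print(c.round(4))
for b,k in (((.4253,.2164),c[2]),((.4856,.2212),c[1])):
    T,psi,t=capgoal(b,k);print(T.round(4),np.degrees(psi))
    rel(T+[0,0,.08],psi,np.pi,t)
E
```

```text
[[0.482  0.2845]
 [0.4818 0.269 ]
 [0.4229 0.267 ]
 [0.4232 0.2839]]
[0.4233 0.2584 0.0143] 92.6911209612851
shift first [-0.0632  0.0765  0.5686] turn first [0.3843 0.0905 0.421 ] turn [-0.0041 -0.2757 -0.0385]
[0.4823 0.2631 0.0143] 94.56294905137078
shift first [-0.0422  0.2226  0.5758] turn first [0.3817 0.2422 0.4225] turn [-0.0051 -0.2756 -0.0492]
```

```bash
python3 -m pendant '[[0,0,0,0,-0.0008,-0.0551,-0.0077],[0,0,0,0,-0.0008,-0.0551,-0.0077],[0,0,0,0,-0.0008,-0.0551,-0.0077],[0,0,0,0,-0.0008,-0.0551,-0.0077],[0,0,0,0,-0.0008,-0.0551,-0.0077],[0,0.0961,0.0226,0.105,0,0,0],[0,0.0961,0.0226,0.105,0,0,0],[0,0.0961,0.0226,0.105,0,0,0],[0,0.0961,0.0226,0.105,0,0,0],[0,0,0,0,0,0,0],[0,0,0,0,0,0,0]]' 25
python3 - <<'E'
from h import *
rel([.4233,.2584,.0143],np.radians(92.7),np.pi,np.radians(30))
print(bot.get_obs()["q"].round(2))
W=grab("wrist");cv2.imwrite("pics/w8.png",cv2.resize(W["bgr"],(640,480)))
E
```

```text
clock: 51.85
tool_pos: [0.4235, 0.2622, 0.0969]
tcp_rot: [3.136, 0.521, 1.622]
wrist_force: [-1.0, -0.1, 0.0]
width: 0.0457
grip_force: 0.0
shift first [ 0.0945 -0.002   0.1838] turn first [ 0.095  -0.001   0.1836] turn [ 0.0023 -0.0008  0.0012]
[ 0.78  0.49  1.73 -0.4   1.3   0.91]
```

View pics/w8.png

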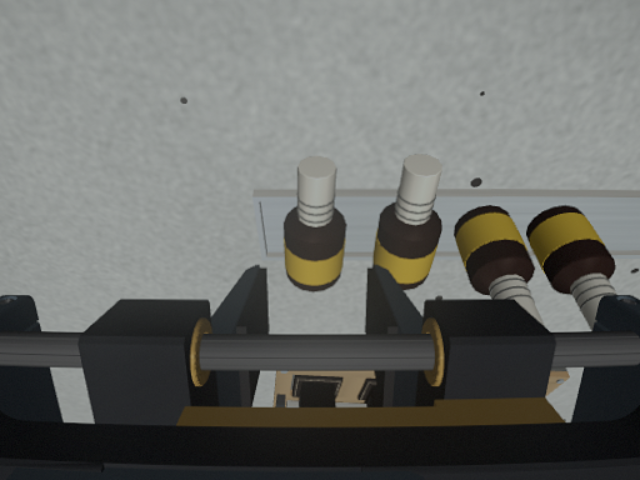

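The fingers straddle the first lying bottle (body at (315,250), cap at (316,185)), clear of its neighbour. I go down and grip.

```bash
python3 -m pendant '[[0,0.0315,-0.0006,0.0612,0.002,0,0],[0,0.0315,-0.0006,0.0612,0,0,0],[0,0.0315,-0.0006,0.0612,0,0,0],[0,0,0,0,0,0,0]]'
python3 -m pendant '[[-1,0,0,0,0,0,0],[-1,0,0,0,0,0,0],[-1,0,0,0,0,0,0],[-1,0,0,0,0,0,0],[-1,0,0,0,0,0,0]]' 30
python3 -m pendant '[[-1,-0.02,0,-0.0346,0,0,0],[-1,-0.05,0,-0.0866,0,0,0],[-1,-0.05,0,-0.0866,0,0,0],[-1,0,0,0,0,0,0]]'
```

```text
clock: 52.4
tool_pos: [0.4224, 0.2571, 0.0139]
tcp_rot: [-3.138, 0.521, 1.622]
wrist_force: [0.2, 0.0, 0.6]
width: 0.0455
grip_force: 0.0
clock: 53.02
tool_pos: [0.423, 0.2579, 0.0138]
tcp_rot: [-3.139, 0.52, 1.622]
wrist_force: [-0.8, 2.4, 6.2]
width: 0.0219
grip_force: 30.0
clock: 53.52
tool_pos: [0.424, 0.2582, 0.1118]
tcp_rot: [3.14, 0.517, 1.62]
wrist_force: [-0.4, 0.5, -1.2]
width: 0.0213
grip_force: 30.0
```

```bash
python3 -m pendant '[[-1,0,0,0,0,0.05,0],[-1,0,0,0,0,0.05,0],[-1,0,0,0,0,0.05,0],[-1,0,0,0,0,0.05,0],[-1,0,0,0,0,0.05,0],[-1,0,0,0,0,0.05,0],[-1,0,0,0,0,0.05,0],[-1,0,0,0,0,0.05,0],[-1,0,0,0,0,0.05,0],[-1,0,0,0,0,0.05,0],[-1,0,0,0,0,0,0],[-1,0,0,0,0,0,0]]'
python3 - <<'E'
from h import *
psi=np.radians(92.7);u=np.array([np.cos(psi),np.sin(psi)])
c=np.array([.4253,.221,.074]);T=c+.010*np.r_[.866*u,-.5]
print(T,bot.get_obs()["q"].round(2));rel(T+[0,0,.006],psi,np.pi,np.radians(-60))
W=grab("scene");cv2.imwrite("pics/s9.png",cv2.resize(W["bgr"][170:330,200:400],(800,640)) [:600])
E
```

```text
clock: 55.02
tool_pos: [0.4226, 0.2572, 0.1088]
tcp_rot: [-3.134, -1.048, 1.615]
wrist_force: [-0.4, 0.3, -1.1]
width: 0.0218
grip_force: 30.0
[0.42489206 0.22965039 0.069     ] [-0.1   0.49  2.2   1.19  1.17 -1.08]
shift first [-0.1077  0.0027 -0.0177] turn first [-0.1077  0.0026 -0.0176] turn [-0.0016 -0.0002 -0.0005]
```

View pics/s9.png

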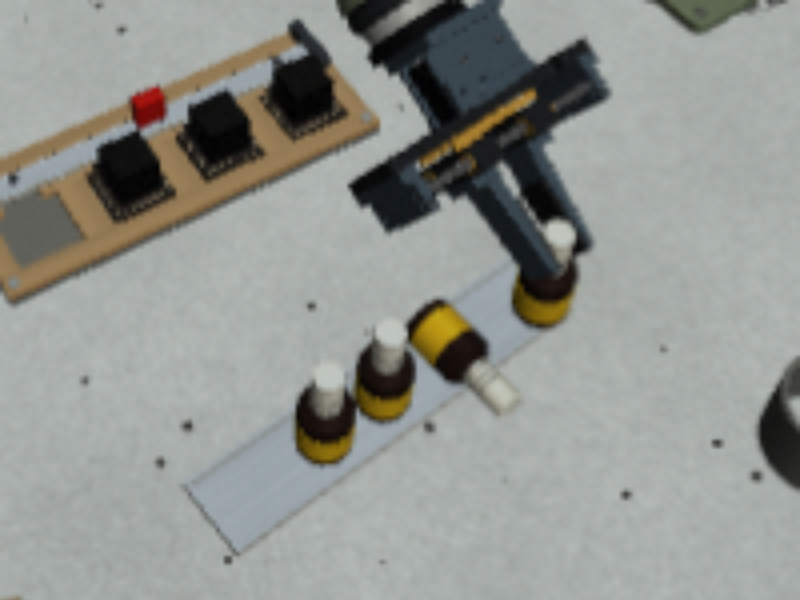

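The bottle is held upright at (545,280), with pipe, jig and other bottles untouched. I lower it into the lane.

```bash
python3 -m pendant '[[-1,-0.036,0.0009,-0.0059,-0.0016,0,0],[-1,-0.036,0.0009,-0.0059,0,0,0],[-1,-0.0357,0.0009,-0.0059,0,0,0],[-1,0,0,0,0,0,0]]'
python3 -m pendant '[[-1,-0.0087,0,0.005,0,0,0],[-1,-0.0043,0,0.0025,0,0,0],[-1,0,0,0,0,0,0]]'
```

```text
clock: 55.58
tool_pos: [0.4252, 0.2289, 0.0741]
tcp_rot: [-3.136, -1.05, 1.61]
wrist_force: [-1.0, 0.2, -0.8]
width: 0.0211
grip_force: 30.0
clock: 55.95
tool_pos: [0.4249, 0.2297, 0.069]
tcp_rot: [-3.139, -1.05, 1.615]
wrist_force: [0.5, -0.7, -0.6]
width: 0.0213
grip_force: 30.0
```

```bash
python3 -m pendant '[[-1,-0.0043,0,0.0025,0,0,0],[-1,0,0,0,0,0,0]]';python3 -m pendant '[[-1,-0.0043,0,0.0025,0,0,0],[-1,0,0,0,0,0,0]]'
```

```text
clock: 56.2
tool_pos: [0.425, 0.2297, 0.0669]
tcp_rot: [-3.139, -1.05, 1.615]
wrist_force: [0.9, 0.4, -1.1]
width: 0.0214
grip_force: 30.0
clock: 56.45
tool_pos: [0.4252, 0.23, 0.0664]
tcp_rot: [-3.141, -1.053, 1.616]
wrist_force: [-0.7, -1.8, 6.4]
width: 0.0213
grip_force: 30.0
```

```bash
python3 -m pendant '[[-0.3,0,0,0,0,0,0],[-0.1,0,0,0,0,0,0],[0,0,0,0,0,0,0],[0,0,0,-0.06,0,0,0],[0,0,0,-0.14,0,0,0],[0,0,0,-0.14,0,0,0],[0,0.1,0,-0.08,0,0,0],[0,0,0,0,0,-0.055,0],[0,0,0,0,0,-0.055,0],[0,0,0,0,0,-0.055,0],[0,0,0,0,0,-0.055,0],[0,0,0,0,0,-0.055,0],[0,0,0,0,0,-0.055,0],[0,0,0,0,0,0,0],[0,0,0,0,0,0,0]]'
python3 - <<'E'
from h import *
W=grab("wrist");wcam(W);print(bot.get_obs()["tool_pos"],bot.get_obs()["tcp_rot"])
cv2.imwrite("pics/w10.png",cv2.resize(W["bgr"],(640,480)))
E
```

```text
clock: 58.32
tool_pos: [0.4303, 0.1038, 0.1828]
tcp_rot: [-3.139, -0.014, 1.617]
wrist_force: [0.1, 0.3, -0.3]
width: 0.0456
grip_force: 0.0
yellow [(array([0.5282, 0.221 , 0.026 ]), np.int32(301), [358, 67]), (array([0.4854, 0.2226, 0.026 ]), np.int32(1119), [315, 63]), (array([0.5833, 0.2167, 0.026 ]), np.int32(230), [412, 75]), (array([ 0.5499, -0.0149,  0.026 ]), np.int32(261), [350, 282]), (array([ 0.321 , -0.0264,  0.026 ]), np.int32(243), [155, 283]), (array([ 0.5004, -0.0852,  0.026 ]), np.int32(5212), [303, 331])]
white
[0.43046925 0.10315298 0.18276456] [-3.13889203 -0.01391892  1.61533574]
```

View pics/w10.png

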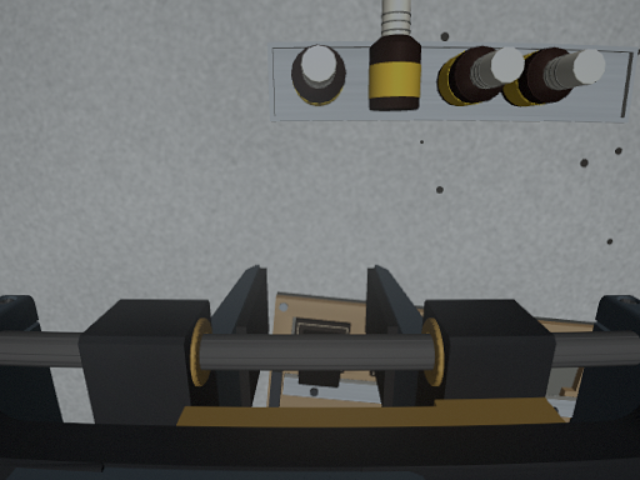

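The first bottle stands upright between the lips at (318,75). The remaining lying one is at (395,75), cap up-image, and the standing ones are undisturbed. Now the second bottle.

Run:
```python
from h import *
rel([.4821,.2636,.13],np.radians(94.3),np.pi,np.radians(30))
```

```text
shift first [0.3931 0.1472 0.137 ] turn first [ 0.404   0.1588 -0.0809] turn [-0.0033 -0.1711 -0.0093]
```

```bash
python3 -m pendant '[[-0.2,0.0983,0.0368,0,0,0,0],[-0.2,0.0983,0.0368,0,0,0,0],[-0.2,0.0983,0.0368,0,0,0,0],[-0.2,0.0983,0.0368,0,0,0,0],[-0.2,0,0,0,-0.0008,-0.0428,-0.0023],[-0.2,0,0,0,-0.0008,-0.0428,-0.0023],[-0.2,0,0,0,-0.0008,-0.0428,-0.0023],[-0.2,0,0,0,-0.0008,-0.0428,-0.0023],[-0.2,0,0,0,0,0,0],[-0.2,0,0,0,0,0,0]]' 30
python3 - <<'E'
from h import *
rel([.4821,.2636,.0143],np.radians(94.3),np.pi,np.radians(30))
W=grab("wrist");cv2.imwrite("pics/w11.png",cv2.resize(W["bgr"],(640,480)))
E
```

```text
clock: 59.62
tool_pos: [0.4829, 0.2623, 0.1852]
tcp_rot: [3.141, 0.523, 1.644]
wrist_force: [-0.4, -0.3, 0.4]
width: 0.0367
grip_force: 0.0
shift first [ 0.2164 -0.002   0.3683] turn first [ 0.2165 -0.0019  0.3682] turn [-0.0001 -0.     -0.0004]
```

View pics/w11.png

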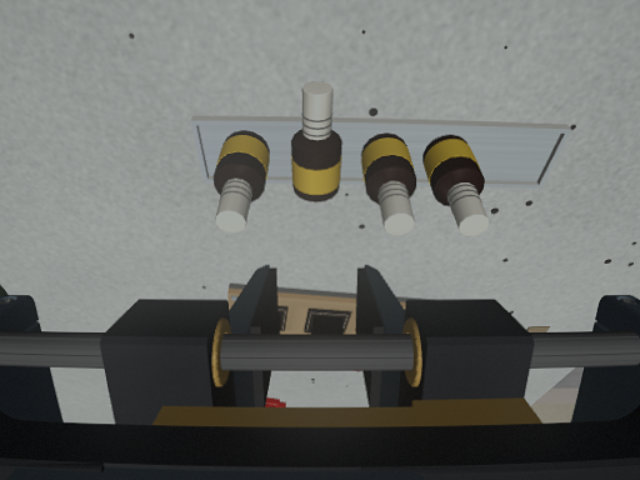

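The lying bottle, body (316,165) and cap (317,110), is lined up between the fingers. I go down, grip, lift and turn it up.

```bash
python3 -m pendant '[[-0.2,0.06,-0.002,0.1,0,0,0],[-0.2,0.06,0,0.1,0,0,0],[-0.2,0.06,0,0.1,0,0,0],[-0.2,0.0364,0,0.0682,0,0,0],[-0.2,0,0,0,0,0,0],[-1,0,0,0,0,0,0],[-1,0,0,0,0,0,0],[-1,0,0,0,0,0,0],[-1,0,0,0,0,0,0]]' 30
python3 -m pendant '[[-1,-0.02,0,-0.0346,0,0,0],[-1,-0.05,0,-0.0866,0,0,0],[-1,-0.05,0,-0.0866,0,0,0],[-1,0,0,0,0,0,0]]'
python3 -m pendant '[[-1,0,0,0,0,0.05,0],[-1,0,0,0,0,0.05,0],[-1,0,0,0,0,0.05,0],[-1,0,0,0,0,0.05,0],[-1,0,0,0,0,0.05,0],[-1,0,0,0,0,0.05,0],[-1,0,0,0,0,0.05,0],[-1,0,0,0,0,0.05,0],[-1,0,0,0,0,0.05,0],[-1,0,0,0,0,0.05,0],[-1,0,0,0,0,0,0],[-1,0,0,0,0,0,0]]'
python3 - <<'E'
from h import *
psi=np.radians(93.5);u=np.array([np.cos(psi),np.sin(psi)])
c=np.array([.4825,.2255,.074]);T=c+.010*np.r_[.866*u,-.5]
print(T);rel(T+[0,0,.006],psi,np.pi,np.radians(-60))
E
```

```text
clock: 60.8
tool_pos: [0.4828, 0.2653, 0.016]
tcp_rot: [3.137, 0.524, 1.645]
wrist_force: [0.5, 1.3, 6.2]
width: 0.0215
grip_force: 29.9
clock: 61.3
tool_pos: [0.483, 0.2663, 0.1138]
tcp_rot: [3.134, 0.52, 1.643]
wrist_force: [-0.3, 0.6, -0.6]
width: 0.0211
grip_force: 29.9
clock: 62.8
tool_pos: [0.4816, 0.2651, 0.1105]
tcp_rot: [3.139, -1.044, 1.649]
wrist_force: [0.0, -0.4, 0.4]
width: 0.0214
grip_force: 29.9
[0.48197132 0.23414385 0.069     ]
shift first [-0.1155 -0.0052 -0.0222] turn first [-0.1154 -0.0039 -0.0227] turn [-0.0041  0.0011  0.0028]
```

```bash
python3 -m pendant '[[-1,-0.0385,-0.0015,-0.0074,0,0,0],[-1,-0.0385,-0.0015,-0.0074,0,0,0],[-1,-0.0385,-0.0015,-0.0074,0,0,0],[-1,0,0,0,0,0,0]]'
python3 -m pendant '[[-1,-0.0065,0,0.0037,0,0,0],[-1,0,0,0,0,0,0]]'
python3 -m pendant '[[-1,-0.0043,0,0.0025,0,0,0],[-1,0,0,0,0,0,0]]'
python3 -m pendant '[[-1,-0.0043,0,0.0025,0,0,0],[-1,0,0,0,0,0,0]]'
```

```text
clock: 63.3
tool_pos: [0.4823, 0.2333, 0.0739]
tcp_rot: [-3.14, -1.046, 1.644]
wrist_force: [0.5, -0.4, -0.7]
width: 0.0215
grip_force: 29.9
clock: 63.55
tool_pos: [0.4822, 0.2342, 0.0719]
tcp_rot: [3.139, -1.046, 1.649]
wrist_force: [-0.4, 0.5, -0.2]
width: 0.0212
grip_force: 29.9
clock: 63.8
tool_pos: [0.4822, 0.2342, 0.07]
tcp_rot: [3.139, -1.046, 1.649]
wrist_force: [-0.5, -0.8, -0.9]
width: 0.0212
grip_force: 29.9
clock: 64.05
tool_pos: [0.4824, 0.2342, 0.0684]
tcp_rot: [3.139, -1.047, 1.649]
wrist_force: [0.2, 0.4, 0.8]
width: 0.0218
grip_force: 29.9
```

```bash
python3 -m pendant '[[-1,-0.0035,0,0.002,0,0,0],[-1,0,0,0,0,0,0]]'
python3 -m pendant '[[-0.4,0,0,0,0,0,0],[-0.2,0,0,0,0,0,0],[-0.1,0,0,0,0,0,0],[-0.1,0,0,-0.06,0,0,0],[-0.1,0,0,-0.14,0,0,0],[-0.1,0,0,-0.14,0,0,0],[0,0.1,0,-0.08,0,0,0],[0,0,0,0,0,-0.055,0],[0,0,0,0,0,-0.055,0],[0,0,0,0,0,-0.055,0],[0,0,0,0,0,-0.055,0],[0,0,0,0,0,-0.055,0],[0,0,0,0,0,-0.055,0],[0,0,0,-0.05,0,0,0],[0,0,0,0,0,0,0]]'
python3 - <<'E'
from h import *
W=grab("wrist");S=grab("scene");D=grab("side")
im=np.zeros((600,800,3),np.uint8)
im[:300,:400]=cv2.resize(W["bgr"],(400,300)); im[:300,400:]=cv2.resize(S["bgr"][100:310,180:460],(400,300)); im[300:,:]=cv2.resize(D["bgr"][115:265,180:380],(800,600))[:300] if 0 else cv2.resize(D["bgr"][115:265,150:400][:94],(800,300))
cv2.imwrite("pics/fin.png",im)
E
```

```text
clock: 64.3
tool_pos: [0.4822, 0.2344, 0.0682]
tcp_rot: [3.138, -1.05, 1.651]
wrist_force: [-2.1, -3.3, 9.3]
width: 0.0215
grip_force: 29.9
clock: 66.18
tool_pos: [0.4921, 0.1097, 0.206]
tcp_rot: [3.138, -0.01, 1.648]
wrist_force: [0.2, 0.5, -0.7]
width: 0.0458
grip_force: 0.0
```

View pics/fin.png

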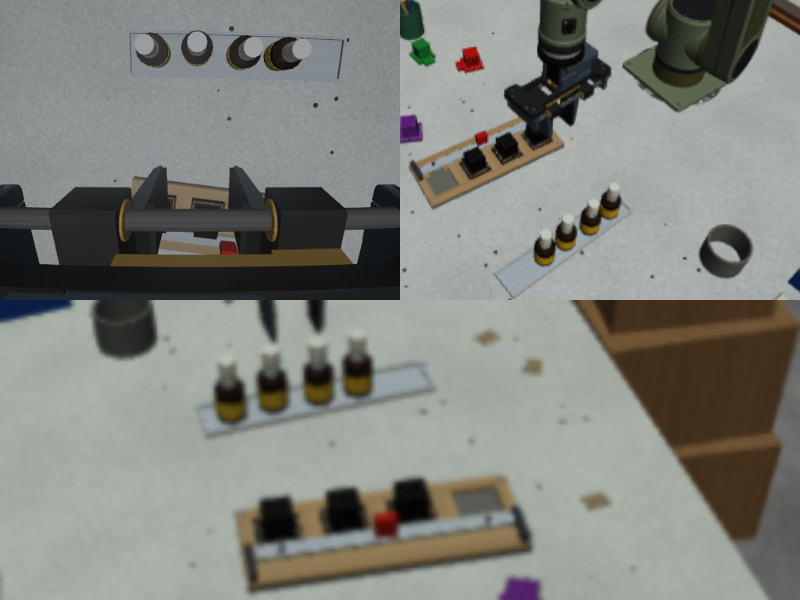

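All four bottles stand upright in the lane. The three cases are seated under the shut keeper (handle at (386,523)), and pipe, pot and look-alikes are untouched. No other black case is on the bench, so I hand in.

```bash
python3 -c "
from plant import bot
print(bot.sign_off())"
```

```text
the job is handed in; nothing more can be done
None
```

The job is handed in: all three black cases are seated under the shut keeper bar and all four bottles stand upright in the lane, with the pot, pipe and can untouched; the sign-off gave no verdict.

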